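# Dunk the tea strainer and stand it in the spoon rest

### The job

Hold the tea strainer by its long handle and lower its ball, gently and kept shut, right to the bottom of the mug that stands mouth up, then lift it out and leave it standing in the spoon rest: ball in the dish, handle leaning in the notch. The ball pops open if the two handle arms are squeezed towards each other, so do not squeeze them; move nothing else on the tray, and leave the mug and the spoon rest upright about where they stand.

Things in the scene. Friction and masses are not known exactly. Their poses are not given: they have to be found in the camera images.
- strainer_clip (a point): Centre of the spring clip (neck) of the steel tea strainer, a loose 70 g tool 168 mm long. x: from handle to ball; z: along the hinge pin; y: from arm to arm. The clip is a rigid block 26 (x) x 16 (y) x 14 (z) mm, which may be gripped across its 16 mm. Starts flat on the tray: z up, ball and tail touching the tray, clip centre 17 mm over its floor, tail 5 degrees lower than the ball.
- strainer_ball (a point): Centre of the strainer's perforated ball, 40 mm diameter, 33 mm along x from the clip's centre (tip at 53 mm); axes as the clip. Most of the weight is here.
- strainer_tail (a point): Tail end of the handle, midway between its two spring arms, 115 mm behind the clip's centre; axes as the clip. The arms run from clip to tail, each 2.5 mm thick (y) and 12 mm tall (z from -6 to 6 mm), 12 mm apart at the clip and 20 mm apart at the tail. Gripping both across their 12 mm edges, along z, does not open the ball.
- shell (a joint): Opening of the ball's hinged half, rad: 0 shut (held by a spring), 0.16 fully open. Squeezing the two arms towards each other (along y) opens it like a clothes peg: it begins at about 2 N at the tail and takes 4 to 5 N to open fully.
- mug: Duck-egg blue mug standing mouth up, loose, 0.32 kg; origin at the centre of its underside, z up. 95 mm tall, 82 mm outside diameter, 4 mm wall, inner floor 6 mm above its underside (inside 74 mm wide, 89 mm deep). Its handle sticks out to its +y, to 71 mm from the axis.
- rest: Stone-coloured ceramic spoon rest, loose, 0.4 kg; origin under the centre of its round drip dish, z up. Dish floor 6 mm up and 50 mm wide, rim 20 mm up, 73 mm outside. At x = -52 mm stands a back, 9 mm thick, 66 mm wide, horns 91 mm up. A strainer with its ball in the dish leans at about 45 degrees, arms side by side, tail towards the rest's -x and 130 mm up.
- rest_notch (a point): Middle of the rounded bottom of the U notch in the spoon rest's back, where the handle leans: 70 mm above the rest's underside; the notch is 38 mm wide (y) and 20 mm deep. Axes as the rest.
- mug_down: Twin duck-egg mug stored mouth down (bystander), 95 mm tall, 82 mm diameter, loose; origin at the centre of the end it stands on. Its handle sticks out to its -y, to 71 mm.
- sugar_bowl: White sugar bowl with duck-egg lid (bystander), 94 mm tall, 88 mm diameter, loose; origin at the centre of its underside.
- kettle: Cream kettle on a black base (bystander), 204 mm tall, 144 mm base diameter, loose, 0.95 kg; origin at the centre of its underside. Black handle to its +y, out to 121 mm; spout to -y.
- tray: Dark oval plastic tray, 640 (y) x 380 (x) mm with round ends, fixed; origin at the centre of its underside, floor 6 mm up, rim 19 mm up. All the other things stand on it.
- strainer: The whole strainer; origin at the clip's centre and axes as the clip.
There are look-alikes about, which are no part of the job. Leave any pink look-alike of the strainer alone.

How it is judged:
By the outcome, as a careful person would: the job done as asked, in the order asked, and still so for the second after the job is handed in, with the robot touching nothing.
It also fails if it takes over 66 s, if anything falls off the work surface, if the arm or the gripper's body presses on something with over 40 N, if the wrist force passes 120 N, or if a joint passes its speed limit or range.

### The arm

A 6-joint arm with a two-finger parallel gripper is mounted at the origin on the work surface. World frame = base frame: x ahead of the robot, y to its left, z up, the work surface at z = 0. Lengths are in m, angles in rad, forces in N, time in s.
With the tool pointing down it reaches from about 0.35 to 0.975 m from the base axis. Payload 4.9 kg.
Tool frame: the origin (TCP) lies at the very end of the fingers, on their centre line; the grasp point (between the pads) lies 19 mm behind it; z points along the fingers, y is the direction in which the jaws open and shut (so a half turn about z gives the same grasp; the last joint's range is limited). The gripper opens to 85 mm and grips with 20 to 120 N. Pads are 22 mm wide; open, the fingers measure 114 mm over their backs; the gripper's body (76 mm by 85 mm) begins 54 mm behind the grasp point. The pads swing forward as they close: fully open they stand 13 mm farther back than shut.
Start: joints at [-1.288, 0.053, 1.613, -0, 1.476, -0.119], TCP at [0.244, -0.575, 0.231] pointing down, gripper open.
Joint ranges: [-3.01, 3.01], [-1.01, 2.22], [0.06, 2.58], [-1.02, 4.17], [0.09, 2.62], [-3.14, 3.14]. Speed limits (rad/s): [2.57, 2.57, 3.14, 3.14, 3.14, 3.14].

### API

Orientations are given as a unit quaternion [w, x, y, z].
In Python, from plant import monitor, eyes, manip gives the robot as it stands.
- The arm moves only by the tool step_arm, never from a script. Its argument "motion" is a list of rows, each a list of 7 numbers: the shift along the world's x, y, z scaled (see below), then the turn, a rotation vector about the world's x, y, z scaled (see below), then the closure in counts, from 0 (fully open) to 255 (shut). In form: [[x, y, z, ax, ay, az, grip], ...]. A call has 1 to 10 rows; each row is the pose to reach, as a shift and turn from the pose commanded when the call began; what a row does not reach only later rows make up. The controller multiplies each number of a shift by 0.5 m and each number of a turn by 1.5 rad. A row lasts 1/10 s, in which the tool goes at most 50 mm and 8.59 degrees, less where a joint would pass 70% of its speed; a pose out of reach is approached as far as the arm can. A call with a number of a shift or a turn outside -1 to 1 is refused whole. A call with a gripper value outside its range is refused whole. The fingers move at their own pace and stop on an object; the grip force is fixed at half the most. Time passes only in rows, so rows that repeat a pose let the fingers close. It gives the time, the measured TCP pose, the force and the opening at its end, in the units of the state.
- monitor.state(): the state, without advancing time (a new reading comes with each control period).
- eyes.grab_frame(name): name is "scene" or "side" or "wrist"; returns a dict with "pixels" (400x640x3 uint8, red, green, blue), "mtx" (3x3 intrinsics, pixels), "rvec" (rotation vector, rad) and "tvec" (3), from world to camera coordinates, as OpenCV has them; the wrist camera has in their place "hand_eye" (4x4, takes a point from camera to tool coordinates, whose origin is the TCP and whose axes are the flange's). Camera axes: x right, y down, z forward; pixel columns grow to the right and rows downward; lengths in m; the calibration is good to about 2 mm. A picture is of the moment at which its call begins: read the wrist's pose just before it. There is no depth.
- manip.job_done(): hands the job in, once; it reports no verdict.
Trained networks look in the newest picture that a camera, given by its name, has taken for a name from the list of things; names that differ only in an ending like _2 or _b are one class to them, and where a whole thing is asked for, a point or a joint stands for the part that bears it (a point fixed in the world has none). Each returns a list of dicts, best first, with "p" (0 to 1); they miss things now and then, are a little off and sometimes report something else, mostly with a low value. They report only what shows in the picture. A call takes as long as a camera call. They do not tell look-alikes from the thing itself.
- eyes.look_for(name, camera): "box" ([centre column, centre row, width, height] in pixels, round what is visible of it).
- eyes.pinpoint(name, camera): "uv" ([column, row] in pixels: a listed point, or the origin of a listed thing).
The state is a dict: "time": time; "joint_pos": joint angles; "joint_vel": joint speeds; "joint_efforts": joint torques, N m; "tool_pos": TCP position; "tool_rot": TCP orientation; "contact_force": force on the tool from outside, world axes, zero at the start; "ft_torque": the same for the moment, N m; "gripper_width": opening from 0.0 (shut) to 1.0 (fully open).
Only numpy, scipy, OpenCV 4.12 (cv2) and the standard library are available. Lean on these libraries where they do the work, as an engineer would, in place of code of your own. Each camera call takes 0.05 s, during which the arm holds its last target.

## Working session

There is one attempt and no reset: what is moved stays moved. The work goes in short steps, Python scripts to look and compute and a tool call to move; the robot and the scene stay as the last step left them, time stands still between calls to the robot, and variables do not carry over. Pictures are saved under pics/ and viewed, and the job is handed in when it is done.

Besides the shell and the picture viewer there is one more tool, called after "Emit:" as name(argument=value, ...), one argument or row to a line, values as JSON. step_arm: Moves the arm, as the interface text tells. Its arguments: {"type":"object","properties":{"motion":{"type":"array","items":{"type":"array","items":{"type":"number"}}}},"required":["motion"]}

```bash
ls -la; mkdir -p pics; cat > h.py <<'E'
import numpy as np, cv2
from scipy.spatial.transform import Rotation as R
from plant import monitor, eyes, manip
def cam(name):
    s=monitor.state(); f=eyes.grab_frame(name)
    K=np.array(f["mtx"],float)
    if name=="wrist":
        q=s["tool_rot"]; T=np.eye(4); T[:3,:3]=R.from_quat([q[1],q[2],q[3],q[0]]).as_matrix(); T[:3,3]=s["tool_pos"]
        C=T@np.array(f["hand_eye"]); M=np.linalg.inv(C)
    else:
        M=np.eye(4); M[:3,:3]=cv2.Rodrigues(np.array(f["rvec"],float))[0]; M[:3,3]=np.ravel(f["tvec"])
    return f["pixels"],K,M
def proj(K,M,p):
    p=np.atleast_2d(p); c=p@M[:3,:3].T+M[:3,3]; u=c@K.T; return u[:,:2]/u[:,2:]
def ray(K,M,uv):
    d=np.linalg.inv(K)@np.array([uv[0],uv[1],1.]); o=-M[:3,:3].T@M[:3,3]; d=M[:3,:3].T@d; return o,d/np.linalg.norm(d)
def atz(K,M,uv,z):
    o,d=ray(K,M,uv); return o+d*(z-o[2])/d[2]
def tri(rays):
    A=np.zeros((3,3));b=np.zeros(3)
    for o,d in rays:
        P=np.eye(3)-np.outer(d,d);A+=P;b+=P@o
    x=np.linalg.solve(A,b); return x,[np.linalg.norm((np.eye(3)-np.outer(d,d))@(x-o)) for o,d in rays]
def save(im,n): cv2.imwrite("pics/"+n+".png",cv2.cvtColor(im,cv2.COLOR_RGB2BGR))
E
python3 - <<'E'
from h import *
np.set_printoptions(precision=3,suppress=True)
print(monitor.state())
for n in ["scene","side","wrist"]:
    im,K,M=cam(n); save(im,n+"0"); print(n,K[0,0],-M[:3,:3].T@M[:3,3])
    for o in ["strainer_clip","strainer_ball","strainer_tail","mug","rest","rest_notch","mug_down","sugar_bowl","kettle","tray"]:
        r=eyes.pinpoint(o,n)
        print(o,[(np.round(x["uv"],1).tolist(),round(x["p"],2)) for x in r][:4])
E
```

```text
total 12
drwxr-xr-x  3 agent agent 4096 Dec  7 15:06 .
drwxr-xr-x 23 root  root  4096 Dec  7 15:06 ..
drwxr-xr-x  2 agent agent 4096 Dec  7 15:06 pics
{'time': 0.0, 'joint_pos': array([-1.288,  0.053,  1.614, -0.   ,  1.476, -0.119]), 'joint_vel': array([ 0.001,  0.001,  0.001, -0.   ,  0.001,  0.   ]), 'joint_efforts': array([ -0.   , -39.368, -37.017,  -0.   ,   0.007,  -0.   ]), 'tool_pos': array([ 0.244, -0.575,  0.23 ]), 'tool_rot': array([-0.001,  0.98 ,  0.2  , -0.   ]), 'contact_force': array([-0.173,  0.959, -0.147]), 'ft_torque': array([-0.012, -0.021,  0.024]), 'gripper_width': 0.9977404914302633}
scene 484.6708616080774 [ 1.179 -0.276  1.157]
strainer_clip [([178.9, 245.7], 0.86), ([403.0, 131.4], 0.83), ([364.4, 214.9], 0.59), ([240.0, 170.2], 0.52)]
strainer_ball [([355.6, 213.5], 0.92), ([171.0, 238.3], 0.85), ([241.0, 179.2], 0.75), ([392.2, 128.6], 0.6)]
strainer_tail [([211.7, 275.8], 0.9), ([403.6, 215.0], 0.85), ([219.0, 148.3], 0.83), ([437.5, 139.3], 0.65)]
mug [([395.0, 270.6], 0.98)]
rest [([309.3, 237.9], 0.92)]
rest_notch [([327.8, 225.5], 0.74)]
mug_down [(
[... 209 characters left out ...]
304.0, 338.4], 0.86), ([273.2, 232.2], 0.62)]
strainer_ball [([281.9, 222.1], 0.82), ([322.2, 335.5], 0.56)]
strainer_tail [([237.6, 250.7], 0.77), ([351.2, 153.4], 0.53)]
mug [([216.8, 214.7], 0.69)]
rest [([307.8, 195.7], 0.73), ([272.8, 227.7], 0.3)]
rest_notch [([289.6, 186.3], 0.75)]
mug_down [([249.1, 193.2], 0.74)]
sugar_bowl [([254.7, 225.8], 0.33)]
kettle [([187.9, 279.9], 0.7)]
tray [([251.1, 225.4], 0.83), ([287.9, 184.1], 0.45), ([186.7, 276.2], 0.21)]
wrist 349.99631452613283 [ 0.321 -0.543  0.374]
strainer_clip [([42.0, 39.2], 0.69)]
strainer_ball [([26.3, 1.8], 0.81)]
strainer_tail [([73.7, 160.5], 0.84)]
mug []
rest []
rest_notch []
mug_down []
sugar_bowl []
kettle []
tray []
```

View pics/scene0.png

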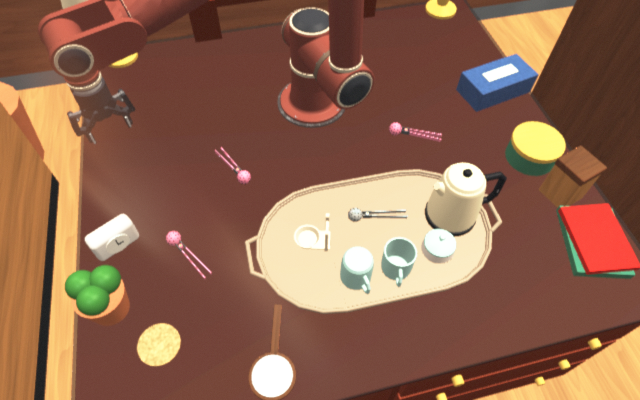

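View pics/side0.png

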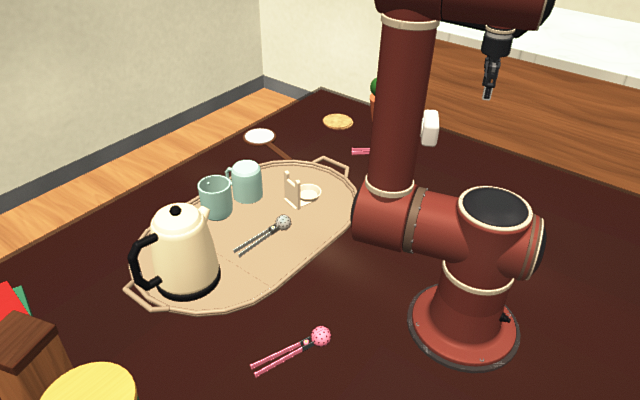

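View pics/wrist0.png

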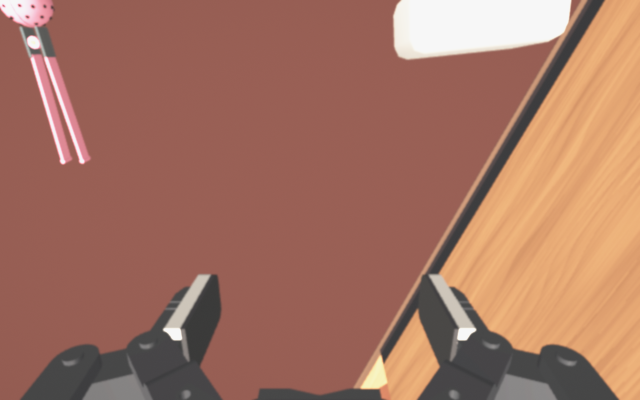

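The steel strainer lies on the tray in the scene view, with its ball at (355,214) and tail at (404,215). The three pink look-alikes, at (396,130), (242,177) and (174,238), are off the tray. The mouth-up mug is at (399,258), its inverted twin at (357,265), and the spoon rest at (308,238). Next I'll enlarge to confirm this and triangulate.

```bash
python3 - <<'E'
from h import *
np.set_printoptions(precision=4,suppress=True)
im,K,M=cam("scene"); im2,K2,M2=cam("side")
save(cv2.resize(im[170:310,250:510],None,fx=3,fy=3,interpolation=cv2.INTER_CUBIC),"crop_scene")
save(cv2.resize(im2[140:310,120:360],None,fx=3,fy=3,interpolation=cv2.INTER_CUBIC),"crop_side")
# object: scene uv, side uv
T={}
for o in ["strainer_clip","strainer_ball","strainer_tail","mug","rest","rest_notch","mug_down","sugar_bowl","kettle","tray"]:
    a=eyes.pinpoint(o,"scene"); b=eyes.pinpoint(o,"side")
    best=[]
    for x in a:
        for y in b:
            p,e=tri([ray(K,M,x["uv"]),ray(K2,M2,y["uv"])])
            if max(e)<0.012: best.append((round(x["p"],2),round(y["p"],2),np.round(x["uv"]),np.round(y["uv"]),p,round(max(e),4)))
    print(o); [print("   ",*k) for k in best]
zs=dict(strainer_clip=.023,strainer_ball=.0262,strainer_tail=.0125,mug=.006,rest=.006,rest_notch=.076)
for n,KK,MM in (("scene",K,M),("side",K2,M2)):
  for o,z in zs.items():
    for x in eyes.pinpoint(o,n): print(n,o,round(x["p"],2),np.round(x["uv"],1),atz(KK,MM,x["uv"],z)[:2])
E
```

```text
strainer_clip
    0.92 0.95 [404. 130.] [306. 338.] [0.2227 0.2492 0.024 ] 0.0011
    0.92 0.86 [404. 130.] [273. 229.] [0.3618 0.176  0.1863] 0.0039
    0.63 0.95 [366. 214.] [306. 338.] [ 0.3439  0.1037 -0.2211] 0.0019
    0.63 0.86 [366. 214.] [273. 229.] [0.4954 0.0386 0.0247] 0.0021
strainer_ball
    0.86 0.89 [391. 128.] [283. 219.] [0.3568 0.1439 0.194 ] 0.0079
    0.86 0.63 [391. 128.] [322. 337.] [0.2011 0.2186 0.0156] 0.0049
    0.57 0.89 [356. 218.] [283. 219.] [0.4994 0.0029 0.0277] 0.0037
    0.57 0.63 [356. 218.] [322. 337.] [ 0.33    0.0666 -0.2467] 0.0105
strainer_tail
    0.95 0.93 [403. 219.] [238. 251.] [0.5234 0.14   0.0049] 0.0012
    0.95 0.9 [403. 219.] [255. 372.] [ 0.3856  0.2363 -0.2458] 0.006
    0.64 0.93 [441. 140.] [238. 251.] [0.3928 0.2623 0.1663] 0.008
    0.64 0.9 [441. 140.] [255. 372.] [ 0.264   0.3576 -0.001 ] 0.0035
    0.61 0.9 [395. 267.] [255. 372.] [ 0.4756  0.18   -0.3986] 0.012
    0.53 0.41 [211. 276.] [349. 155.] [ 0.5697 -0.4048 -0.002 ] 0.0017
mug
    0.75 0.91 [396. 270.] [218. 215.] [ 0.6679  0.0679 -0.0017] 0.0026
rest
    0.7 0.56 [
[... 1214 characters left out ...]
 [374.3 236.1] [0.5594 0.0435]
scene mug 0.2 [354.5 213.1] [0.4738 0.012 ]
scene rest 0.7 [306.3 241.5] [ 0.5312 -0.142 ]
scene rest_notch 0.92 [325.5 224.2] [ 0.5319 -0.0894]
side strainer_clip 0.95 [305.5 338.5] [0.2238 0.2496]
side strainer_clip 0.86 [272.6 228.7] [0.4979 0.039 ]
side strainer_ball 0.89 [283.  219.4] [ 0.4989 -0.002 ]
side strainer_ball 0.63 [321.7 337.3] [0.1988 0.2297]
side strainer_tail 0.93 [237.5 251.3] [0.5164 0.1445]
side strainer_tail 0.9 [255.3 372.1] [0.2549 0.3609]
side strainer_tail 0.41 [349.3 154.6] [ 0.5574 -0.3831]
side mug 0.91 [218.5 215.4] [0.6587 0.0719]
side rest 0.56 [306.2 196.2] [ 0.5319 -0.1375]
side rest_notch 0.77 [290.6 182.4] [ 0.543  -0.0859]
```

View pics/crop_scene.png

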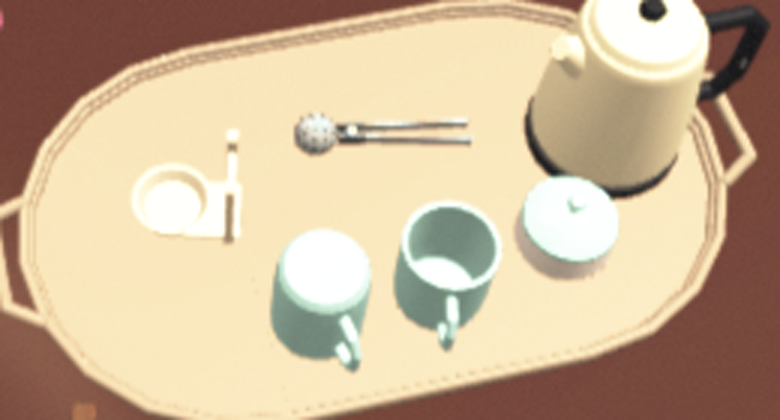

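View pics/crop_side.png

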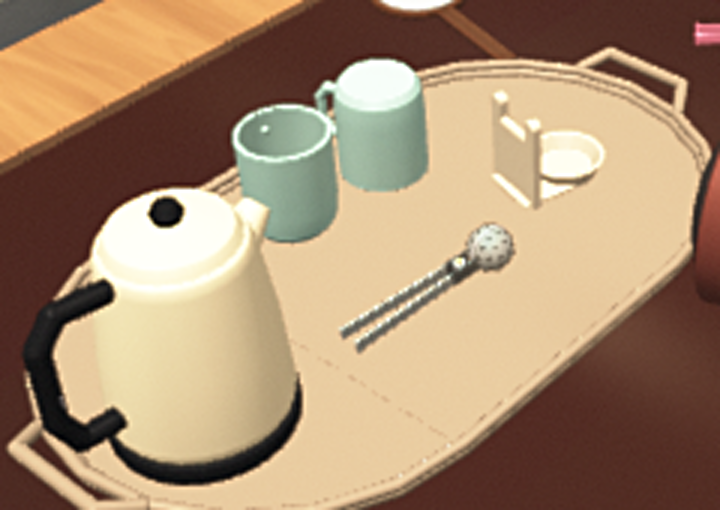

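The crops confirm it. The steel strainer lies on the tray with its ball towards the rest. The hollow mug at scene (399,258) is the mouth-up one. The rest's dish points to world -y and its back to +y.

The mug dip needs a grip near the tail, across the 12 mm edges, which is impossible while the strainer lies flat. So I'll lift it by the clip, lean it in the rest, regrasp it along the handle, dip it, and put it back in the rest. First I'll move over for a close wrist view.

Emit:
step_arm(
  motion=[
    [0.55, 0.93, 0.2, 0, 0, 0.66, 0],
    [0.55, 0.93, 0.2, 0, 0, 0.66, 0],
    [0.55, 0.93, 0.2, 0, 0, 0.66, 0],
    [0.55, 0.93, 0.2, 0, 0, 0.66, 0],
    [0.55, 0.93, 0.2, 0, 0, 0.66, 0],
    [0.55, 0.93, 0.2, 0, 0, 0.66, 0],
    [0.55, 0.93, 0.2, 0, 0, 0.66, 0],
    [0.55, 0.93, 0.2, 0, 0, 0.66, 0],
    [0.55, 0.93, 0.2, 0, 0, 0.66, 0],
    [0.55, 0.93, 0.2, 0, 0, 0.66, 0],
  ],
)

```text
time: 4.35
tool_pos: [0.4953, -0.1501, 0.323]
tool_rot: [0.0, 0.767, 0.641, 0.0]
contact_force: [0.4, -0.4, -0.9]
gripper_width: 0.995
```

Emit:
step_arm(
  motion=[
    [0, 0, 0, 0, 0, 0, 0],
    [0, 0, 0, 0, 0, 0, 0],
    [0, 0, 0, 0, 0, 0, 0],
  ],
)

```text
time: 4.65
tool_pos: [0.4942, -0.1527, 0.3219]
tool_rot: [-0.0, 0.768, 0.641, -0.0]
contact_force: [0.2, 0.7, 0.0]
gripper_width: 1.002
```

```bash
python3 - <<'E'
from h import *
np.set_printoptions(precision=4,suppress=True)
s=monitor.state(); print(s["time"],s["joint_pos"],s["tool_pos"],s["tool_rot"])
im,K,M=cam("wrist"); save(im,"wrist1"); print(np.linalg.inv(M))
for o in ["strainer_clip","strainer_ball","strainer_tail","mug","rest","rest_notch","mug_down"]:
    for x in eyes.pinpoint(o,"wrist"): print(o,round(x["p"],2),np.round(x["uv"],1))
E
```

```text
4.65 [-0.4434 -0.2444  1.7412 -0.0005  1.6455 -0.2635] [ 0.4942 -0.1527  0.3219] [-0.0002  0.7678  0.6407 -0.0004]
[[ 0.9837 -0.1698 -0.0591  0.5083]
 [-0.1798 -0.9298 -0.3212 -0.0703]
 [-0.0004  0.3266 -0.9452  0.4642]
 [ 0.      0.      0.      1.    ]]
strainer_clip 0.93 [175.4 271.9]
strainer_clip 0.67 [342.3 354.1]
strainer_ball 0.88 [292.6  17.4]
strainer_ball 0.86 [188.5 261. ]
strainer_ball 0.28 [345.8 139.4]
strainer_tail 0.81 [393.7 307.6]
strainer_tail 0.79 [120.3 309.8]
strainer_tail 0.24 [442.8  34.6]
mug_down 0.71 [441.7  37.3]
```

View pics/wrist1.png

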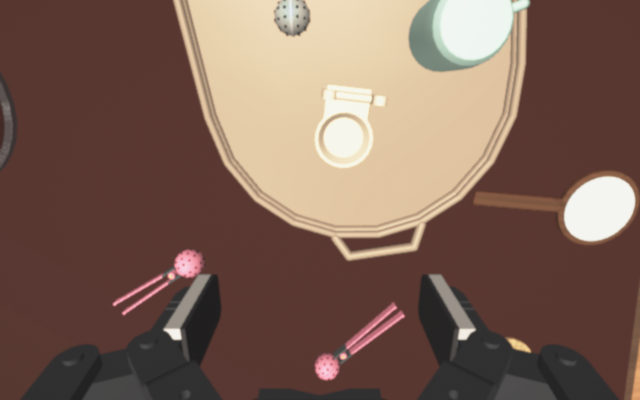

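The wrist view shows the rest, with its dish at (344,138) and its back at (352,96), and the steel ball at the top edge at (292,15). I'll move on in +y to bring the strainer and mug into view.

Emit:
step_arm(
  motion=[
    [0.08, 0.34, 0, 0, 0, 0, 0],
    [0.08, 0.34, 0, 0, 0, 0, 0],
    [0.08, 0.34, 0, 0, 0, 0, 0],
    [0.08, 0.34, 0, 0, 0, 0, 0],
    [0.08, 0.34, 0, 0, 0, 0, 0],
    [0.08, 0.34, 0, 0, 0, 0, 0],
  ],
)

```text
time: 5.65
tool_pos: [0.5347, 0.018, 0.3222]
tool_rot: [0.0, 0.767, 0.641, -0.0]
contact_force: [-0.6, -0.6, -0.6]
gripper_width: 1.0
```

```bash
python3 - <<'E'
from h import *
np.set_printoptions(precision=4,suppress=True)
s=monitor.state(); print(s["time"],s["joint_pos"],s["joint_vel"],s["tool_pos"],s["tool_rot"])
im,K,M=cam("wrist"); save(im,"wrist2"); print(np.linalg.inv(M))
np.savez("w2.npz",im=im,K=K,M=M)
zs=dict(strainer_clip=.023,strainer_ball=.0262,strainer_tail=.0125,mug=.006,rest=.006,rest_notch=.076,mug_down=.006)
for o in zs:
    for x in eyes.pinpoint(o,"wrist"): print(o,round(x["p"],2),np.round(x["uv"],1),atz(K,M,x["uv"],zs[o]))
E
```

```text
5.65 [-0.1052 -0.201   1.7039 -0.0005  1.6389  0.0729] [-0.0315 -0.0041  0.0022 -0.0005 -0.      0.0007] [0.5347 0.018  0.3222] [ 0.0001  0.7672  0.6414 -0.0003]
[[ 0.984  -0.1683 -0.058   0.5485]
 [-0.178  -0.93   -0.3216  0.1005]
 [ 0.0002  0.3268 -0.9451  0.4645]
 [ 0.      0.      0.      1.    ]]
strainer_clip 0.88 [289.2 144. ] [0.4987 0.0368 0.023 ]
strainer_clip 0.4 [421.7 180. ] [ 0.6589 -0.0398  0.023 ]
strainer_ball 0.72 [290.5 170.7] [0.4937 0.0035 0.0262]
strainer_ball 0.69 [ 4.5 27.8] [0.21   0.2224 0.0262]
strainer_ball 0.5 [196.1 361. ] [ 0.2858 -0.269   0.0262]
strainer_tail 0.69 [283.3  45.4] [0.5145 0.1502 0.0125]
mug 0.67 [416.7  94.4] [0.6663 0.0665 0.006 ]
rest 0.82 [334.2 255.8] [ 0.5279 -0.1368  0.006 ]
rest_notch 0.88 [340.5 248.7] [ 0.5403 -0.0924  0.076 ]
mug_down 0.79 [424.2 176.8] [ 0.6669 -0.0413  0.006 ]
```

View pics/wrist2.png

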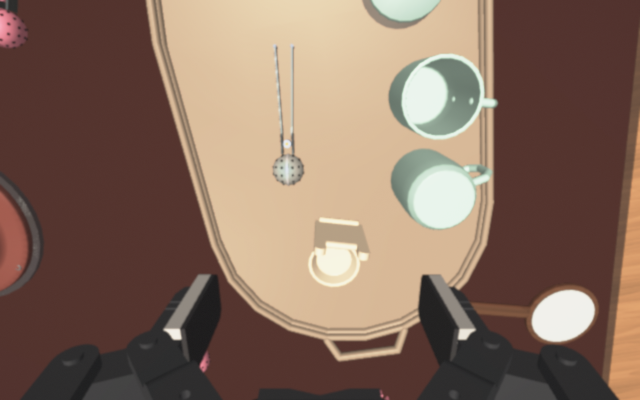

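```bash
cat > ov.py <<'E'
from h import *
def circ(c,r,n=48):
    t=np.linspace(0,2*np.pi,n); return np.c_[c[0]+r*np.cos(t),c[1]+r*np.sin(t),np.full(n,c[2])]
def rz(a): return R.from_euler("z",a).as_matrix()
def strainer_lines(clip,Rm):
    L=[]
    P=lambda p:np.array(p)@Rm.T+clip
    for s in(-1,1):
        for z in (-.006,.006): L.append(P([[-.0,s*.006,z],[-.115,s*.010,z]]))
    for ax in range(3):
        c=circ([0,0,0],.020); 
        c=np.roll(c,ax,axis=1); L.append(P(c+[.033,0,0]))
    return L
def rest_lines(o,yaw):
    Rm=rz(yaw);P=lambda p:np.array(p)@Rm.T+o
    L=[P(circ([0,0,.006],.025)),P(circ([0,0,.020],.0365))]
    for x in(-.0475,-.0565):
        t=np.linspace(np.pi,2*np.pi,20)
        u=[[x,.019*np.cos(a),.089+.019*np.sin(a)] for a in t]
        L.append(P([[x,-.033,0],[x,-.033,.091],[x,-.019,.091]]+u+[[x,.019,.091],[x,.033,.091],[x,.033,0]]))
    return L
def mug_lines(o): return [circ([o[0],o[1],o[2]+.095],.041),circ([o[0],o[1],o[2]+.095],.037),circ([o[0],o[1],o[2]],.041),circ([o[0],o[1],o[2]+.006],.037)]
def draw(im,K,M,L,s=1,off=(0,0),col=(255,0,0)):
    for l in L:
        uv=(proj(K,M,l)-off)*s+ (s-1)/2
        cv2.polylines(im,[np.round(uv*8).astype(np.int32)],False,col,1,cv2.LINE_AA,3)
    return im
def crop(im,K,M,L,x0,y0,x1,y1,s):
    c=cv2.resize(im[y0:y1,x0:x1],None,fx=s,fy=s,interpolation=cv2.INTER_CUBIC)
    return draw(c,K,M,L,s,(x0,y0))
E
cat > pose.py <<'E'
import numpy as np
from ov import *
mug=np.array([.6685,.068,.006]); rest=np.array([.530,-.1385,.006]); ryaw=np.deg2rad(-79)-0
clip0=np.array([.4975,.0365,.023]); syaw=np.deg2rad(-98)
def sR(yaw,pitch=np.deg2rad(5)): # x from tail to ball, tail lower => x points up by pitch
    return rz(yaw)@R.from_euler("y",-pitch).as_matrix()
E
python3 - <<'E'
from pose import *
d=np.load("w2.npz");im,K,M=d["im"],d["K"],d["M"]
L=strainer_lines(clip0,sR(syaw))+rest_lines(rest,ryaw)+mug_lines(mug)
save(crop(im,K,M,L,230,30,500,300,2.9.__int__() if 0 else 2),"ov2a")
im1,K1,M1=cam("scene"); save(crop(im1,K1,M1,L,280,190,460,300,4),"ov_sc")
im1,K1,M1=cam("side"); save(crop(im1,K1,M1,L,180,150,340,270,4),"ov_si")
E
```

```text
(no output)
```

View pics/ov2a.png

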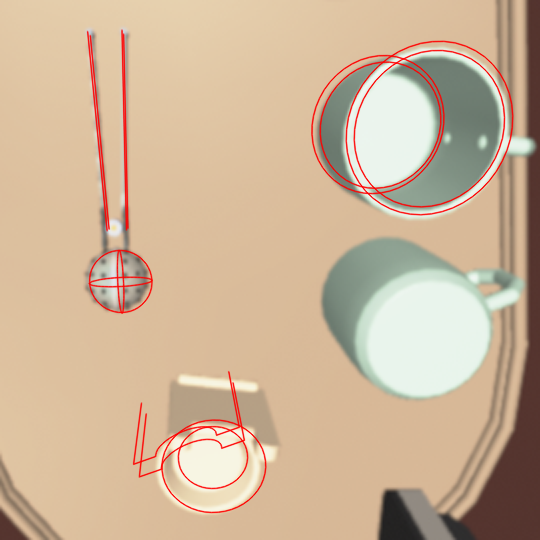

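View pics/ov_sc.png

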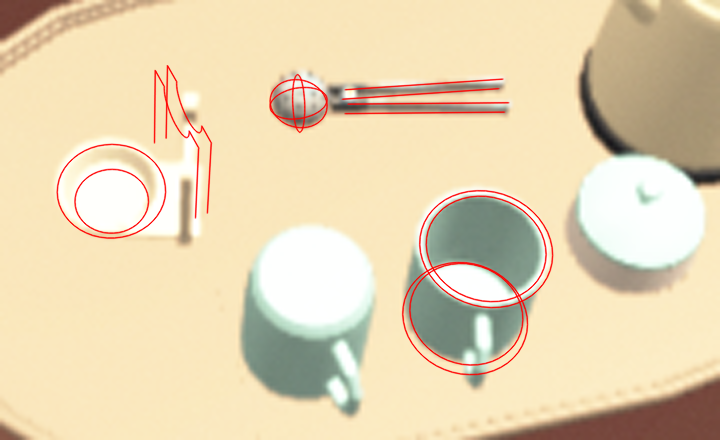

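View pics/ov_si.png

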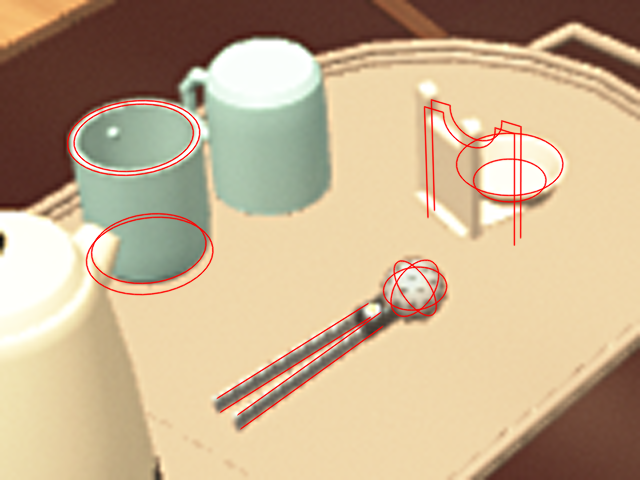

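```bash
sed -i 's/^mug=.*/mug=np.array([.6655,.0690,.006]); rest=np.array([.530,-.139,.006]); ryaw=np.deg2rad(-96)/; s/^clip0=.*/clip0=np.array([.4965,.0360,.023]); syaw=np.deg2rad(-97.6)/' pose.py
python3 - <<'E'
from pose import *
d=np.load("w2.npz");im,K,M=d["im"],d["K"],d["M"]
L=strainer_lines(clip0,sR(syaw))+rest_lines(rest,ryaw)+mug_lines(mug)
save(crop(im,K,M,L,230,30,500,300,2),"ov2b")
im1,K1,M1=cam("scene"); save(crop(im1,K1,M1,L,280,190,460,300,4),"ov_scb")
im1,K1,M1=cam("side"); save(crop(im1,K1,M1,L,180,150,340,270,4),"ov_sib")
im=cv2.cvtColor(cv2.imread("pics/wrist1.png"),cv2.COLOR_BGR2RGB)
C=np.array([[ 0.9837,-0.1698,-0.0591,0.5083],[-0.1798,-0.9298,-0.3212,-0.0703],[-0.0004,0.3266,-0.9452,0.4642],[0,0,0,1]])
save(crop(im,K,np.linalg.inv(C),L,250,0,450,190,4),"ov1b")
E
```

```text
(no output)
```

View pics/ov2b.png

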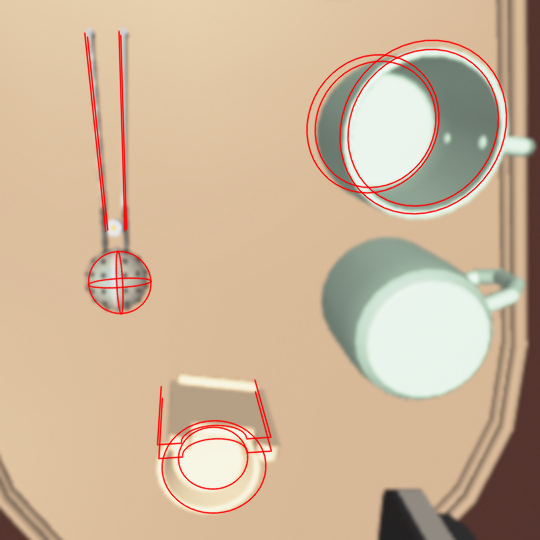

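View pics/ov_scb.png

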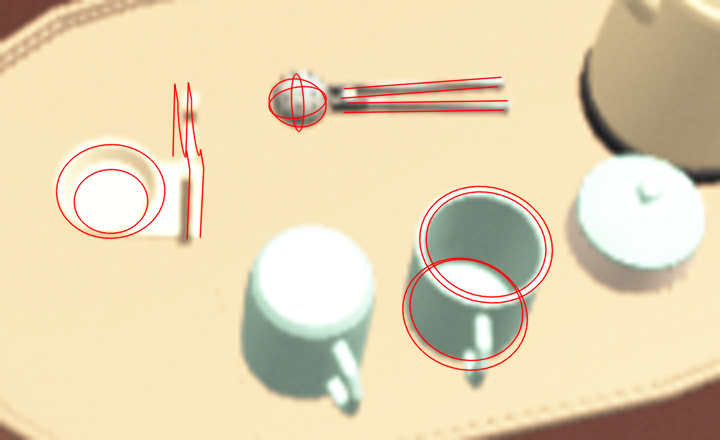

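View pics/ov_sib.png

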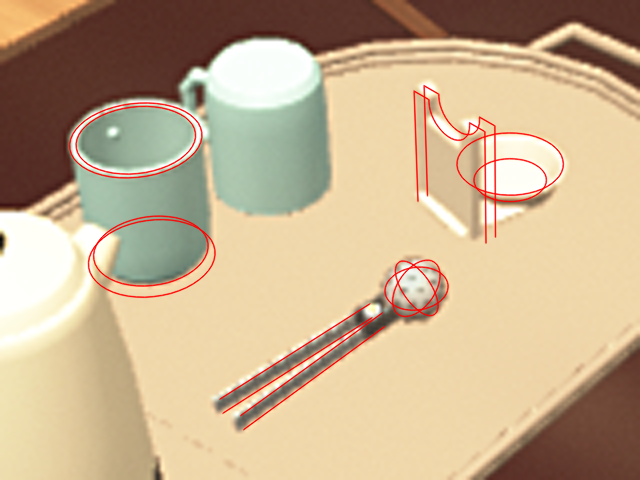

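View pics/ov1b.png

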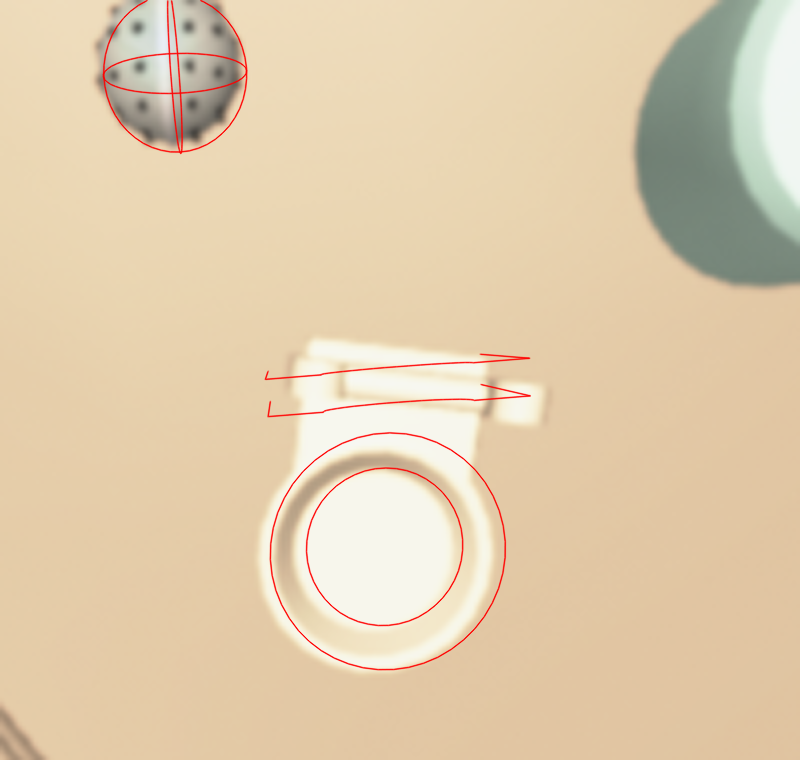

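```bash
sed -i 's/^mug=.*/mug=np.array([.667,.0685,.006]); rest=np.array([.529,-.139,.006]); ryaw=np.deg2rad(-105)/; s/^clip0=.*/clip0=np.array([.4963,.0365,.023]); syaw=np.deg2rad(-99)/' pose.py
```

Emit:
step_arm(
  motion=[
    [-0.077, 0.035, -0.44, -0.058, 0.009, 0.014, 110],
    [-0.077, 0.035, -0.44, -0.058, 0.009, 0.014, 110],
    [-0.077, 0.035, -0.44, -0.058, 0.009, 0.014, 110],
    [-0.077, 0.035, -0.44, -0.058, 0.009, 0.014, 110],
    [-0.077, 0.035, -0.44, -0.058, 0.009, 0.014, 110],
    [-0.077, 0.035, -0.44, -0.058, 0.009, 0.014, 110],
    [-0.077, 0.035, -0.44, -0.058, 0.009, 0.014, 110],
    [-0.077, 0.035, -0.44, -0.058, 0.009, 0.014, 110],
  ],
)

```text
time: 7.05
tool_pos: [0.4984, 0.0353, 0.1052]
tool_rot: [0.031, 0.76, 0.648, -0.031]
contact_force: [-0.2, 0.7, -0.5]
gripper_width: 0.567
```

```bash
python3 - <<'E'
from pose import *
np.set_printoptions(precision=4,suppress=True)
s=monitor.state(); print(s["time"],s["joint_pos"],s["tool_pos"],s["tool_rot"],s["gripper_width"])
im,K,M=cam("wrist"); np.savez("w3.npz",im=im,K=K,M=M)
L=strainer_lines(clip0,sR(syaw))+rest_lines(rest,ryaw)+mug_lines(mug)
save(draw(im.copy(),K,M,L),"w3")
for o,z in dict(strainer_clip=.023,strainer_ball=.0262,strainer_tail=.0125).items():
    for x in eyes.pinpoint(o,"wrist"): print(o,round(x["p"],2),np.round(x["uv"],1),atz(K,M,x["uv"],z))
E
```

```text
7.05 [-0.029  -0.1242  2.0056 -0.0918  1.2666  0.157 ] [0.4984 0.0353 0.1052] [ 0.0307  0.76    0.6484 -0.0313] 0.5672945330428993
strainer_clip 0.86 [316.9 197.9] [0.497  0.0397 0.023 ]
strainer_ball 0.64 [318.1 244.1] [0.4924 0.0061 0.0262]
```

View pics/w3.png

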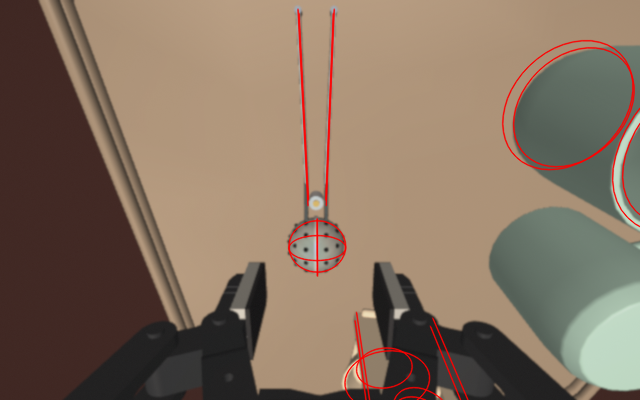

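The overlay fits the strainer to within a pixel or two: ball at (317,246), clip at (316,203), tail ends at (298,11) and (334,11). I'll descend to the clip and close.

Emit:
step_arm(
  motion=[
    [0, 0, -0.06, 0, 0, 0, 110],
    [0, 0, -0.12, 0, 0, 0, 110],
    [0, 0, -0.15, 0, 0, 0, 110],
    [0, 0, -0.17, 0, 0, 0, 110],
    [0, 0, -0.184, 0, 0, 0, 110],
    [0, 0, -0.184, 0, 0, 0, 110],
    [0, 0, -0.184, 0, 0, 0, 110],
  ],
)

```text
time: 7.95
tool_pos: [0.4971, 0.0354, 0.0113]
tool_rot: [0.03, 0.76, 0.648, -0.032]
contact_force: [0.6, 0.7, -1.1]
gripper_width: 0.57
```

Emit:
step_arm(
  motion=[
    [0, 0, 0, 0, 0, 0, 180],
    [0, 0, 0, 0, 0, 0, 200],
    [0, 0, 0, 0, 0, 0, 220],
    [0, 0, 0, 0, 0, 0, 240],
    [0, 0, 0, 0, 0, 0, 255],
    [0, 0, 0, 0, 0, 0, 255],
    [0, 0, 0, 0, 0, 0, 255],
  ],
)

```text
time: 8.65
tool_pos: [0.4971, 0.0355, 0.0112]
tool_rot: [0.03, 0.76, 0.648, -0.032]
contact_force: [0.3, 0.9, 6.0]
gripper_width: 0.172
```

```bash
python3 - <<'E'
from pose import *
np.set_printoptions(precision=4,suppress=True)
s=monitor.state(); print(s["time"],s["joint_pos"],s["tool_pos"],s["tool_rot"],s["gripper_width"],s["contact_force"])
im,K,M=cam("wrist"); save(im,"w4")
E
```

```text
8.65 [-0.0288  0.0177  2.0497 -0.099   1.0845  0.1759] [0.4971 0.0355 0.0112] [ 0.0297  0.76    0.6485 -0.0324] 0.1724523434166008 [0.3431 0.8809 5.9867]
```

View pics/w4.png

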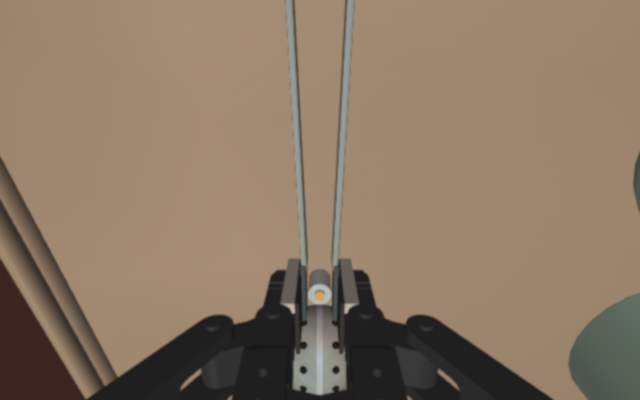

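Emit:
step_arm(
  motion=[
    [0, 0, 0.03, 0, 0, 0, 255],
    [0, 0, 0.1, 0, 0, 0, 255],
    [0, 0, 0.2, 0, 0, 0, 255],
    [0, 0, 0.3, 0, 0, 0, 255],
    [0, 0, 0.36, 0, 0, 0, 255],
    [0, 0, 0.36, 0, 0, 0, 255],
    [0, 0, 0.36, 0, 0, 0, 255],
  ],
)

```text
time: 9.4
tool_pos: [0.4958, 0.0355, 0.1898]
tool_rot: [0.029, 0.76, 0.648, -0.033]
contact_force: [-0.1, 0.1, -1.6]
gripper_width: 0.169
```

```bash
cat >> pose.py <<'E'
def toolT(s=None):
    s=s or monitor.state(); q=s["tool_rot"]; T=np.eye(4); T[:3,:3]=R.from_quat([q[1],q[2],q[3],q[0]]).as_matrix(); T[:3,3]=s["tool_pos"]; return T
def mk(Rm,p): T=np.eye(4);T[:3,:3]=Rm;T[:3,3]=p;return T
def cmd(Tn,Tt): # numbers for the step
    r=R.from_matrix(Tt[:3,:3]@Tn[:3,:3].T).as_rotvec()
    return np.r_[(Tt[:3,3]-Tn[:3,3])/.5, r/1.5]
def restS(ballx=.002,lift=.0,pitch=45):
    Rm=rz(ryaw)@R.from_euler("y",np.deg2rad(pitch)).as_matrix()
    ball=rest+rz(ryaw)@np.array([ballx,0,.026+lift]); return mk(Rm,ball-Rm@[.033,0,0])
E
python3 - <<'E'
from pose import *
np.set_printoptions(precision=4,suppress=True)
s=monitor.state(); T=toolT(s); print(s["time"],s["tool_pos"],s["gripper_width"],s["contact_force"])
Tg=mk(R.from_quat([.76,.6485,-.0324,.0297]).as_matrix(),[.4971,.0355,.0112])
X=np.linalg.inv(Tg)@mk(sR(syaw),clip0); print("tool->strainer",X); np.save("X.npy",X)
S=T@X; L=strainer_lines(S[:3,3],S[:3,:3])+rest_lines(rest,ryaw)
a=[]
for n in("scene","side"):
    im,K,M=cam(n); 
    u=proj(K,M,S[:3,3])[0].astype(int); x0,y0=u[0]-90,u[1]-75
    save(crop(im,K,M,L,max(x0,0),max(y0,0),x0+180,y0+150,4),"lift_"+n)
for l in(.08,.0): print(l,cmd(T,restS(lift=l)@np.linalg.inv(X)), (restS(lift=l)@np.linalg.inv(X))[:3,3])
E
```

```text
9.4 [0.4958 0.0355 0.1898] 0.16905912877671003 [-0.0739  0.0999 -1.6213]
tool->strainer [[-1.      0.001  -0.0006 -0.0002]
 [ 0.001   1.      0.003  -0.0009]
 [ 0.0006  0.003  -1.     -0.0118]
 [ 0.      0.      0.      1.    ]]
0.08 [ 0.0836 -0.2919 -0.1255  0.5691 -0.1225 -0.0659] [ 0.5376 -0.1104  0.1271]
0.0 [ 0.0836 -0.2919 -0.2855  0.5691 -0.1225 -0.0659] [ 0.5376 -0.1104  0.0471]
```

View pics/lift_scene.png

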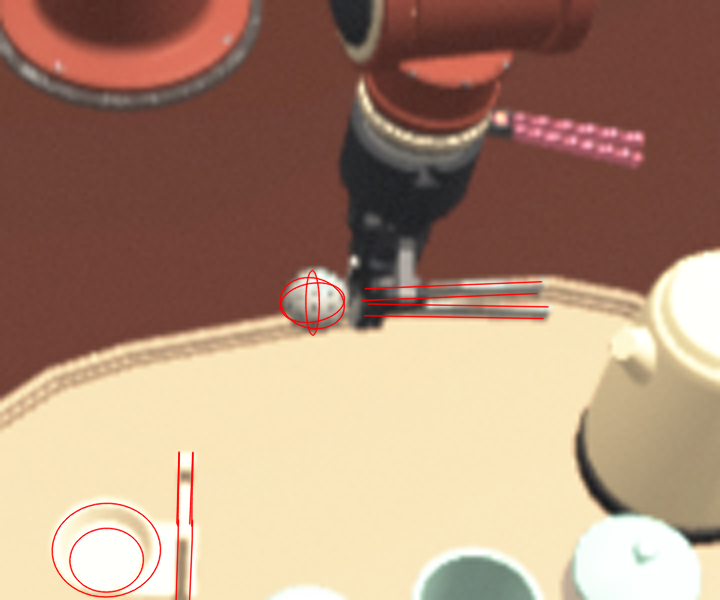

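View pics/lift_side.png

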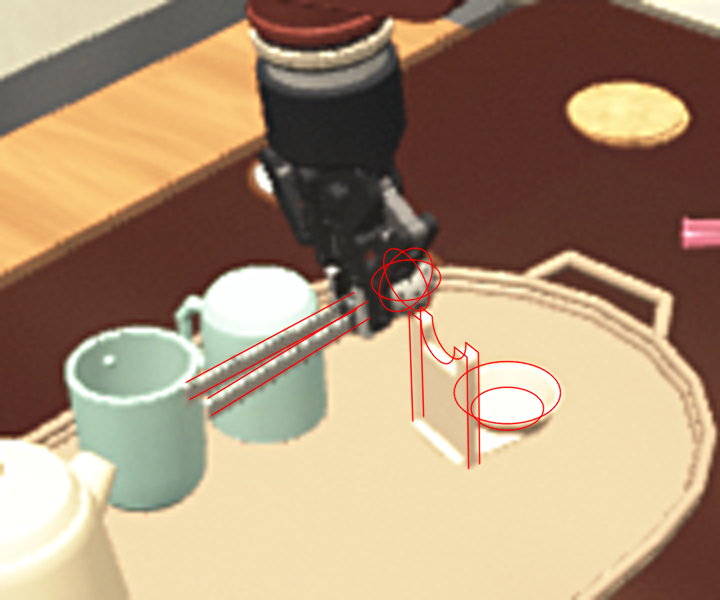

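The clip grip holds and the overlay agrees with both views. The rest model, yaw -105°, fits too. Next is the hover over the rest at 45°.

Emit:
step_arm(
  motion=[
    [0.03, -0.1, -0.02, 0.2, -0.043, -0.023, 255],
    [0.06, -0.2, -0.08, 0.4, -0.086, -0.046, 255],
    [0.084, -0.292, -0.126, 0.569, -0.122, -0.066, 255],
    [0.084, -0.292, -0.126, 0.569, -0.122, -0.066, 255],
    [0.084, -0.292, -0.126, 0.569, -0.122, -0.066, 255],
    [0.084, -0.292, -0.126, 0.569, -0.122, -0.066, 255],
    [0.084, -0.292, -0.126, 0.569, -0.122, -0.066, 255],
    [0.084, -0.292, -0.126, 0.569, -0.122, -0.066, 255],
    [0.084, -0.292, -0.126, 0.569, -0.122, -0.066, 255],
  ],
)

```text
time: 10.4
tool_pos: [0.5382, -0.1096, 0.1273]
tool_rot: [-0.232, 0.734, 0.562, 0.303]
contact_force: [-0.4, 0.1, -0.8]
gripper_width: 0.177
```

```bash
cat > see.py <<'E'
from pose import *
import sys
np.set_printoptions(precision=4,suppress=True)
def see(tag,X=None,S=None,cams=("scene","side"),sc=4,h=(90,75),bx=.002,ctr=None):
    s=monitor.state(); T=toolT(s); print(s["time"],"pos",s["tool_pos"],"q",s["tool_rot"],"w",round(s["gripper_width"],3),"F",s["contact_force"],"\n J",s["joint_pos"])
    if X is not None: S=T@X
    L=rest_lines(rest,ryaw)+mug_lines(mug)
    if S is not None: L=strainer_lines(S[:3,3],S[:3,:3])+L
    for n in cams:
        im,K,M=cam(n); np.savez(tag+n+".npz",im=im,K=K,M=M)
        if n=="wrist": save(draw(im.copy(),K,M,L),tag+n); continue
        c=ctr if ctr is not None else (S[:3,3] if S is not None else T[:3,3])
        u=proj(K,M,c)[0].astype(int); x0,y0=max(u[0]-h[0],0),max(u[1]-h[1],0)
        save(np.hstack([crop(im,K,M,[],x0,y0,x0+2*h[0],y0+2*h[1],sc),crop(im,K,M,L,x0,y0,x0+2*h[0],y0+2*h[1],sc)]),tag+n)
    return T
E
python3 - <<'E'
from see import *
X=np.load("X.npy")
T=see("hov_",X,h=(50,65))
print(cmd(T,restS(lift=.0)@np.linalg.inv(X)))
E
```

```text
10.4 pos [ 0.5382 -0.1096  0.1273] q [-0.2317  0.7336  0.5623  0.3032] w 0.177 F [-0.393   0.0558 -0.7711] 
 J [-0.6825  0.1153  1.8757  0.701   1.5431 -0.5848]
[-0.0012 -0.0016 -0.1603  0.0011 -0.0005 -0.0009]
```

View pics/hov_scene.png

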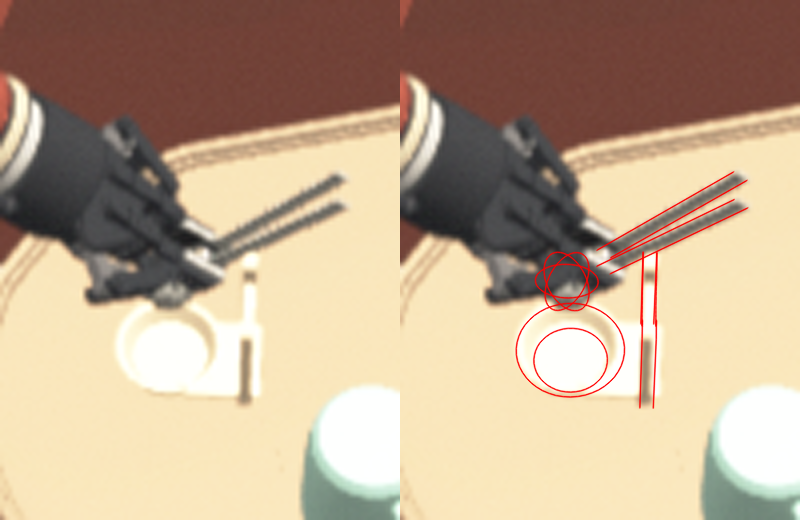

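View pics/hov_side.png

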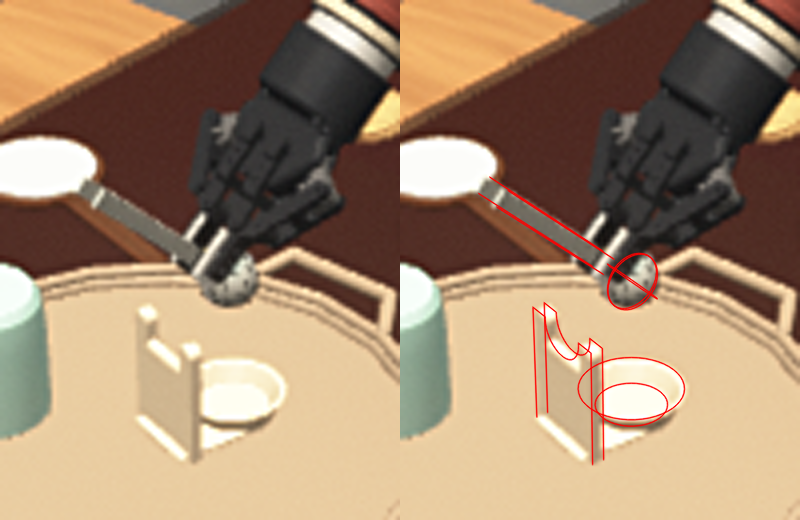

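Emit:
step_arm(
  motion=[
    [0, 0, -0.04, 0, 0, 0, 255],
    [0, 0, -0.08, 0, 0, 0, 255],
    [0, 0, -0.11, 0, 0, 0, 255],
    [0, 0, -0.13, 0, 0, 0, 255],
    [0, 0, -0.145, 0, 0, 0, 255],
    [0, 0, -0.15, 0, 0, 0, 255],
    [0, 0, -0.15, 0, 0, 0, 255],
  ],
)

```text
time: 11.2
tool_pos: [0.5383, -0.1106, 0.0522]
tool_rot: [-0.232, 0.734, 0.562, 0.304]
contact_force: [-0.4, 0.6, -0.3]
gripper_width: 0.165
```

```bash
python3 - <<'E'
from see import *
X=np.load("X.npy")
T=see("low_",X,h=(50,65))
print(cmd(T,restS(lift=.0)@np.linalg.inv(X)))
E
```

```text
11.2 pos [ 0.5383 -0.1106  0.0522] q [-0.2319  0.7338  0.5616  0.3039] w 0.165 F [-0.4143  0.5678 -0.2589] 
 J [-0.6844  0.2349  1.8908  0.7088  1.4416 -0.6726]
[-0.0012  0.0003 -0.0102  0.0001 -0.0003  0.0001]
```

View pics/low_scene.png

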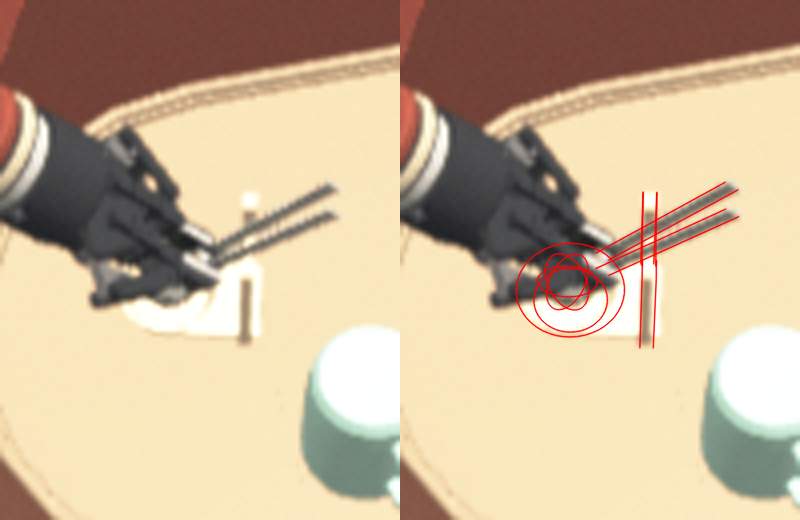

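View pics/low_side.png

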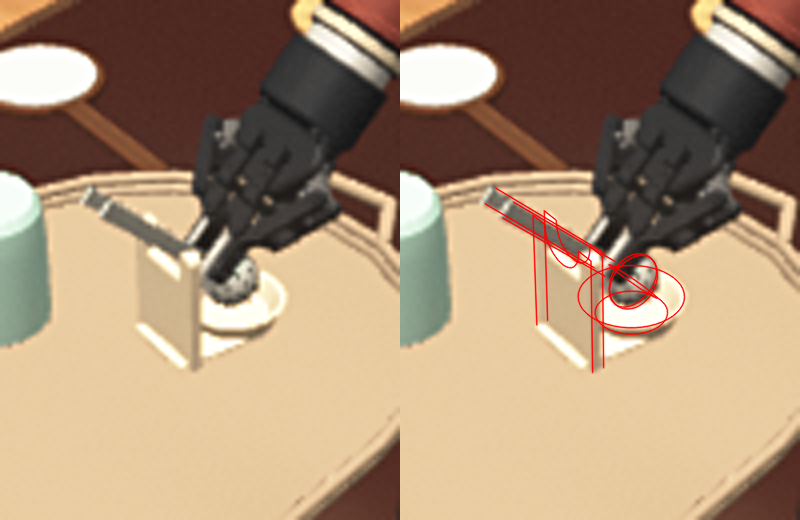

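Emit:
step_arm(
  motion=[
    [-0.001, 0, -0.004, 0, 0, 0, 255],
    [-0.001, 0, -0.008, 0, 0, 0, 255],
    [-0.001, 0, -0.01, 0, 0, 0, 255],
    [-0.001, 0, -0.01, 0, 0, 0, 255],
  ],
)

```text
time: 11.7
tool_pos: [0.5381, -0.1107, 0.0481]
tool_rot: [-0.232, 0.734, 0.562, 0.304]
contact_force: [-0.6, -1.2, 3.7]
gripper_width: 0.171
```

Light contact, about 4 N. I'll open gently and retreat along the tool axis.

Emit:
step_arm(
  motion=[
    [0, 0, 0, 0, 0, 0, 200],
    [0, 0, 0, 0, 0, 0, 180],
    [0, 0, 0, 0, 0, 0, 150],
    [0, 0, 0, 0, 0, 0, 130],
    [0, 0, 0, 0, 0, 0, 120],
    [0, 0, 0, 0, 0, 0, 120],
  ],
)

```text
time: 12.3
tool_pos: [0.5376, -0.1105, 0.0472]
tool_rot: [-0.232, 0.734, 0.562, 0.304]
contact_force: [-0.6, 0.0, -0.3]
gripper_width: 0.527
```

Emit:
step_arm(
  motion=[
    [-0.01, -0.04, 0.04, 0, 0, 0, 120],
    [-0.02, -0.08, 0.08, 0, 0, 0, 120],
    [-0.04, -0.14, 0.14, 0, 0, 0, 120],
    [-0.05, -0.2, 0.2, 0, 0, 0, 120],
    [-0.05, -0.2, 0.2, 0, 0, 0, 120],
    [-0.05, -0.2, 0.2, 0, 0, 0, 120],
  ],
)

```text
time: 12.9
tool_pos: [0.5129, -0.2114, 0.1479]
tool_rot: [-0.231, 0.734, 0.562, 0.304]
contact_force: [0.2, 0.5, -0.6]
gripper_width: 0.532
```

```bash
python3 - <<'E'
from see import *
T=see("rel_",None,restS(),cams=("scene","side","wrist"),h=(50,65))
E
```

```text
12.9 pos [ 0.5129 -0.2114  0.1479] q [-0.2308  0.7341  0.5616  0.3041] w 0.532 F [ 0.2165  0.537  -0.5797] 
 J [-0.8387  0.1741  1.7709  0.6395  1.6666 -0.6684]
```

View pics/rel_scene.png

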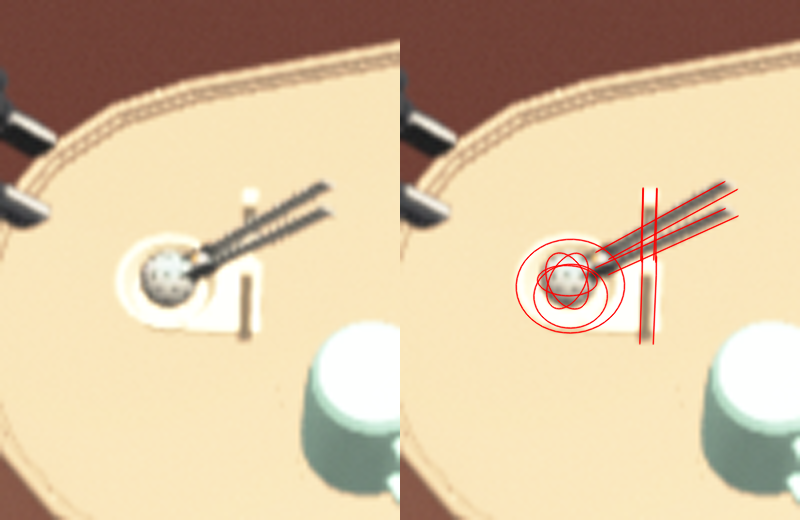

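View pics/rel_side.png

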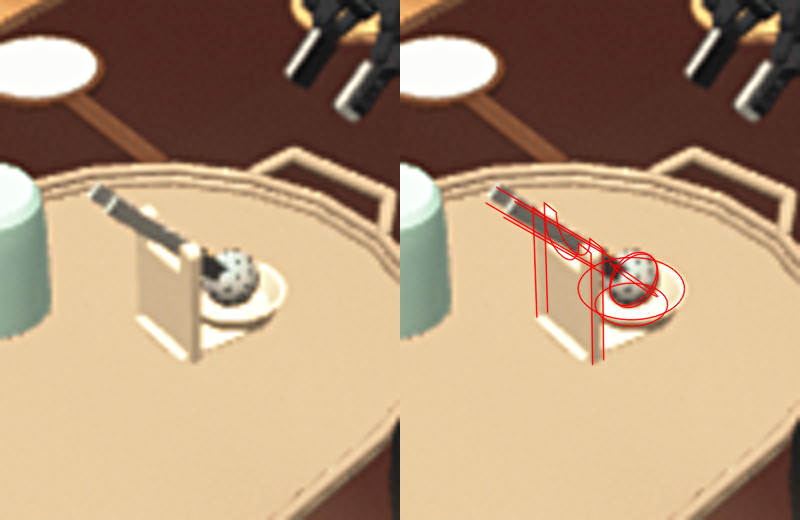

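View pics/rel_wrist.png

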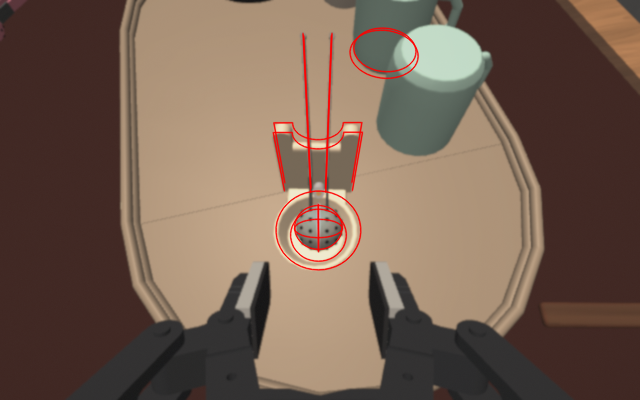

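The strainer stands in the rest, ball in the dish and arms in the notch, shut, and the rest hasn't moved. I'll fit its lean angle more precisely for the regrasp.

```bash
python3 - <<'E'
from pose import *
d={n:np.load(f"rel_{n}.npz") for n in("scene","side","wrist")}
rows=[]
for p,bx in((47,.002),(49,.002)):
    S=restS(bx,0,p); L=strainer_lines(S[:3,3],S[:3,:3]); o=[]
    for n in d:
        im,K,M=d[n]["im"],d[n]["K"],d[n]["M"]
        u=proj(K,M,S[:3,3]-S[:3,0]*.04)[0].astype(int); 
        s=5
        if n=="wrist": x0,y0,w,h=270,20,100,130
        else: x0,y0,w,h=u[0]-25,u[1]-25,52,55
        c=crop(im,K,M,L,x0,y0,x0+w,y0+h,4); c=cv2.resize(c,(260,int(260*h/w))) if n=="wrist" else c
        c=cv2.resize(c,(260,290)); o.append(c)
    rows.append(np.hstack(o))
save(np.vstack(rows),"fit1")
E
```

```text
(no output)
```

View pics/fit1.png

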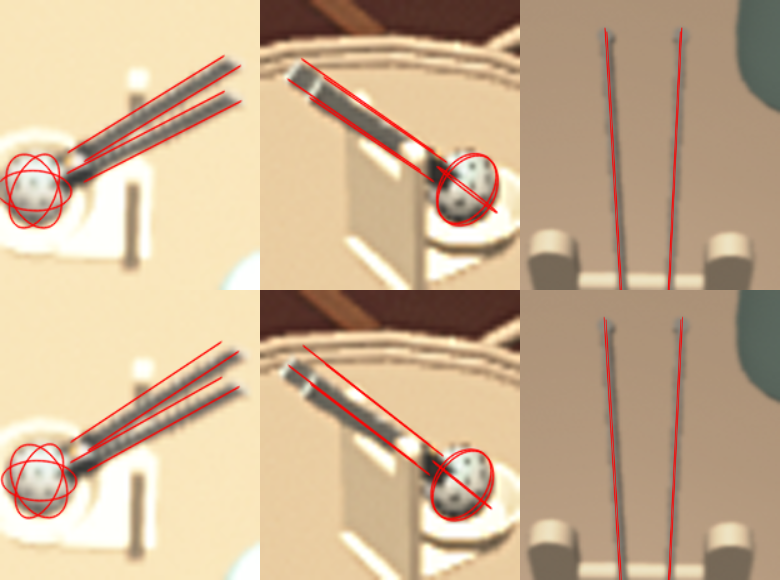

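```bash
cat >> pose.py <<'E'
SR=restS(.002,0,46.3)
# tool z = x_s, tool y = -z_s, tool x = -y_s ; tool origin at x=-d, z=+b in strainer frame
def X2(d=.066,b=0.): # strainer->tool
    return mk(np.array([[0,0,1],[-1,0,0],[0,-1,0]],float),[-d,0,b])
E
python3 - <<'E'
from pose import *
np.set_printoptions(precision=4,suppress=True)
T=toolT()
G=SR@X2(.066,.0015); P=SR@X2(.190,.0015); 
print(np.linalg.det(G[:3,:3]),"grasp",G[:3,3],"pre",P[:3,3])
U=P.copy(); U[:3,3]=[.56,.03,.33]
rv=R.from_matrix(U[:3,:3]@T[:3,:3].T).as_rotvec(); print("rv deg",np.rad2deg(rv), np.rad2deg(np.linalg.norm(rv)))
print("up",cmd(T,U)); 
print("pre from U",cmd(U,P)); print("grasp from P",cmd(P,G))
E
```

```text
0.9999999999999998 grasp [ 0.5459 -0.0759  0.1046] pre [0.5681 0.0068 0.1943]
rv deg [-66.2619  16.5764  97.9111] 119.3817655905067
up [ 0.0961  0.4779  0.3687 -0.771   0.1929  1.1392]
pre from U [ 0.0162 -0.0463 -0.2715  0.      0.      0.    ]
grasp from P [-0.0443 -0.1655 -0.1793  0.      0.      0.    ]
```

Emit:
step_arm(
  motion=[
    [-0.02, -0.05, 0.1, 0, 0, 0, 100],
    [-0.02, -0.05, 0.2, -0.08, 0.02, 0.12, 100],
    [0, 0, 0.3, -0.16, 0.04, 0.24, 100],
    [0.03, 0.1, 0.37, -0.24, 0.06, 0.36, 100],
    [0.05, 0.2, 0.37, -0.32, 0.08, 0.48, 100],
    [0.08, 0.3, 0.37, -0.4, 0.1, 0.59, 100],
    [0.096, 0.4, 0.37, -0.463, 0.116, 0.683, 100],
    [0.096, 0.478, 0.37, -0.463, 0.116, 0.683, 100],
    [0.096, 0.478, 0.37, -0.463, 0.116, 0.683, 100],
    [0.096, 0.478, 0.37, -0.463, 0.116, 0.683, 100],
  ],
)

```text
time: 14.05
tool_pos: [0.56, 0.0335, 0.3305]
tool_rot: [-0.142, 0.421, 0.889, -0.109]
contact_force: [0.6, -0.0, 0.2]
gripper_width: 0.606
```

Emit:
step_arm(
  motion=[
    [0, 0, 0, -0.1, 0.025, 0.15, 100],
    [0, 0, 0, -0.2, 0.05, 0.3, 100],
    [0, 0, 0, -0.308, 0.077, 0.456, 100],
    [0, 0, 0, -0.308, 0.077, 0.456, 100],
    [0, 0, 0, -0.308, 0.077, 0.456, 100],
    [0, 0, 0, -0.308, 0.077, 0.456, 100],
    [0, 0, 0, -0.308, 0.077, 0.456, 100],
    [0, 0, 0, -0.308, 0.077, 0.456, 100],
  ],
)

```text
time: 14.85
tool_pos: [0.5602, 0.0291, 0.3311]
tool_rot: [-0.048, 0.12, 0.921, -0.368]
contact_force: [0.8, 0.2, -0.6]
gripper_width: 0.611
```

```bash
python3 - <<'E'
from see import *
T=toolT(); s=monitor.state(); print(s["time"],s["joint_pos"],s["tool_pos"])
P=SR@X2(.190,.0015); print("to pre",cmd(T,P))
im,K,M=cam("wrist"); save(draw(im,K,M,strainer_lines(SR[:3,3],SR[:3,:3])+rest_lines(rest,ryaw)),"pre_w")
E
```

```text
14.85 [ 0.2241  0.0905  1.5349 -0.6877  1.8553 -1.1708] [0.5602 0.0291 0.3311]
to pre [ 0.0158 -0.0446 -0.2737 -0.0022 -0.     -0.0015]
```

View pics/pre_w.png

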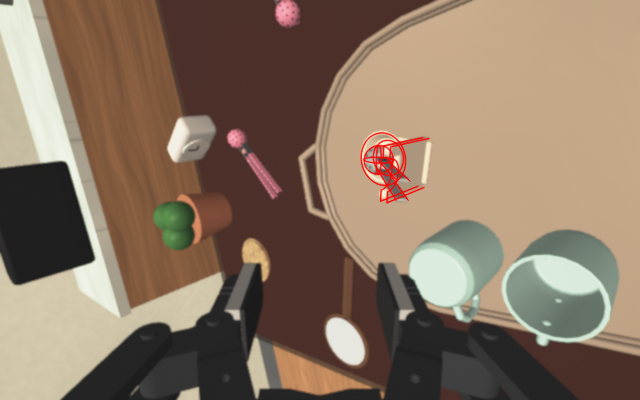

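Emit:
step_arm(
  motion=[
    [0.016, -0.045, -0.09, 0, 0, 0, 100],
    [0.016, -0.045, -0.18, 0, 0, 0, 100],
    [0.016, -0.045, -0.272, 0, 0, 0, 100],
    [0.016, -0.045, -0.272, 0, 0, 0, 100],
    [0.016, -0.045, -0.272, 0, 0, 0, 100],
    [0.016, -0.045, -0.272, 0, 0, 0, 100],
  ],
)

```text
time: 15.5
tool_pos: [0.5705, 0.0059, 0.1999]
tool_rot: [-0.045, 0.122, 0.921, -0.367]
contact_force: [0.2, -0.4, 0.7]
gripper_width: 0.607
```

```bash
python3 - <<'E'
from see import *
T=see("pre2_",None,SR,cams=("scene","side","wrist"),h=(50,65))
G=SR@X2(.066,.0015); print("to grasp",cmd(T,G))
for o in("strainer_tail","strainer_clip"): print(o,[(np.round(x["uv"],1),round(x["p"],2)) for x in eyes.pinpoint(o,"wrist")])
d=np.load("pre2_wrist.npz"); print(proj(d["K"],d["M"],(SR@np.array([[-.115,0,0,1],[-.0,0,0,1.]]).T).T[:,:3]))
E
```

```text
15.5 pos [0.5705 0.0059 0.1999] q [-0.0452  0.1217  0.9211 -0.3672] w 0.607 F [ 0.2499 -0.4267  0.7248] 
 J [ 0.1859  0.1906  1.6482 -0.6745  1.6608 -1.0588]
to grasp [-0.0492 -0.1636 -0.1906 -0.0021  0.0048 -0.001 ]
strainer_tail [(array([223.4, 203.2]), 0.79), (array([327. , 211.1]), 0.6)]
strainer_clip [(array([325.5, 174.2]), 0.85), (array([189.7, 153. ]), 0.79), (array([440.2, 285.3]), 0.24)]
[[327.217  213.1671]
 [324.108  171.836 ]]
```

View pics/pre2_wrist.png

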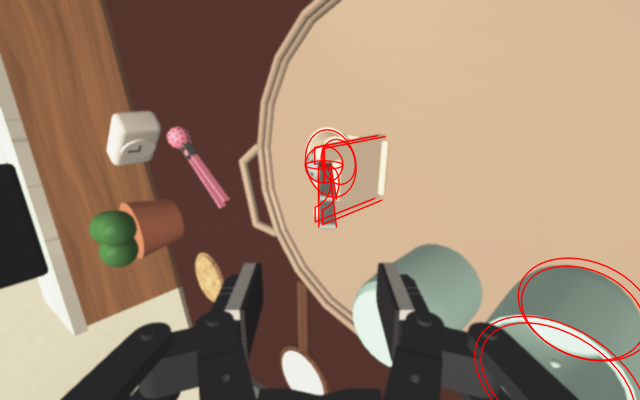

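View pics/pre2_side.png

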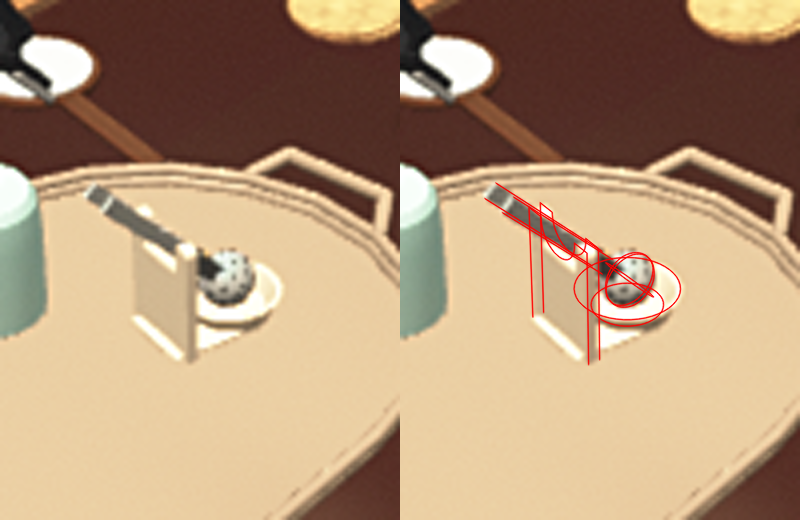

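View pics/pre2_scene.png

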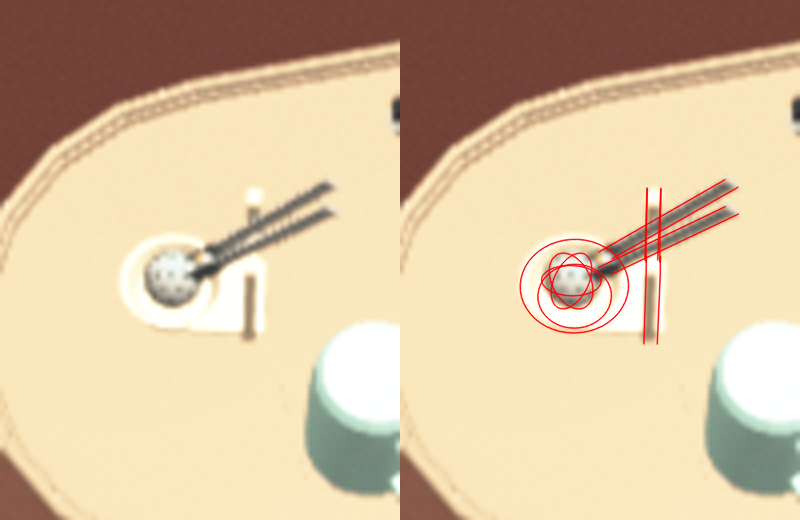

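The wrist view agrees with the model, with the tail at (327,211) against a predicted (327,213). I'll move in along the handle.

Emit:
step_arm(
  motion=[
    [-0.012, -0.04, -0.045, 0, 0, 0, 100],
    [-0.024, -0.08, -0.09, 0, 0, 0, 100],
    [-0.034, -0.12, -0.132, 0, 0, 0, 100],
    [-0.04, -0.145, -0.158, 0, 0, 0, 100],
    [-0.044, -0.164, -0.18, 0, 0, 0, 100],
    [-0.044, -0.164, -0.18, 0, 0, 0, 100],
    [-0.044, -0.164, -0.18, 0, 0, 0, 100],
  ],
)

```text
time: 16.45
tool_pos: [0.5472, -0.0758, 0.107]
tool_rot: [-0.047, 0.121, 0.921, -0.368]
contact_force: [-0.0, -0.8, -0.4]
gripper_width: 0.608
```

```bash
python3 - <<'E'
from see import *
T=see("g2_",None,SR,cams=("scene","side","wrist"),h=(50,65),ctr=np.array([.54,-.08,.1]))
G=SR@X2(.066,.0015); print("to grasp",cmd(T,G)); print("tcp in strainer",(np.linalg.inv(SR)@T)[:3,3])
E
```

```text
16.45 pos [ 0.5472 -0.0758  0.107 ] q [-0.0471  0.1206  0.9209 -0.3676] w 0.608 F [-0.0077 -0.8054 -0.3964] 
 J [ 0.0601  0.2123  1.796  -0.7183  1.458  -1.0443]
to grasp [-0.0026 -0.0002 -0.0048 -0.0019  0.0019 -0.0015]
tcp in strainer [-0.068   0.0012  0.0029]
```

View pics/g2_wrist.png

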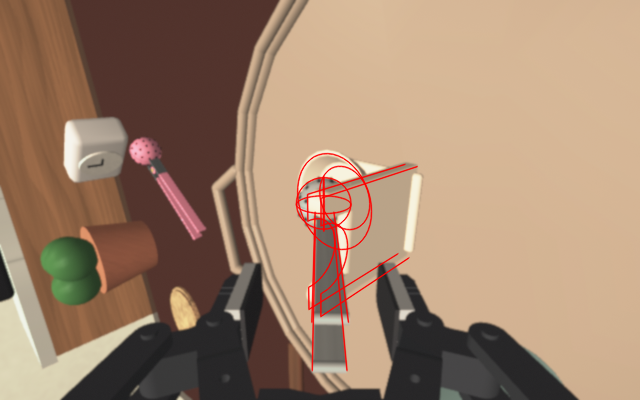

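View pics/g2_side.png

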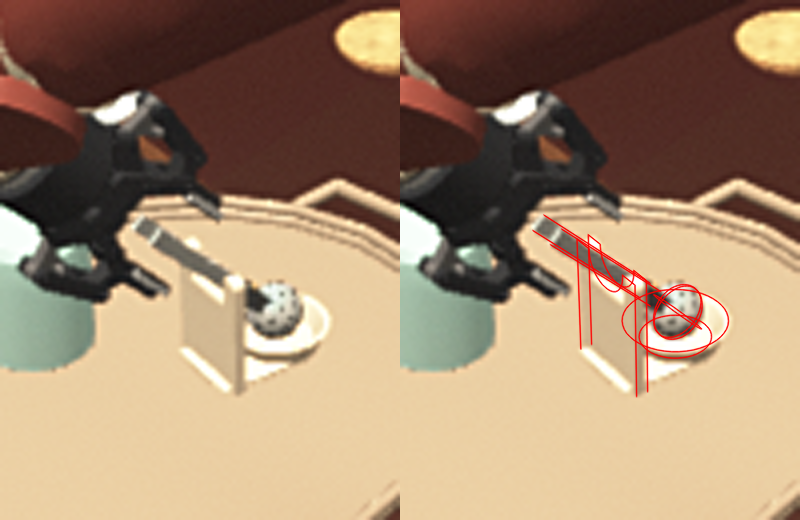

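View pics/g2_scene.png

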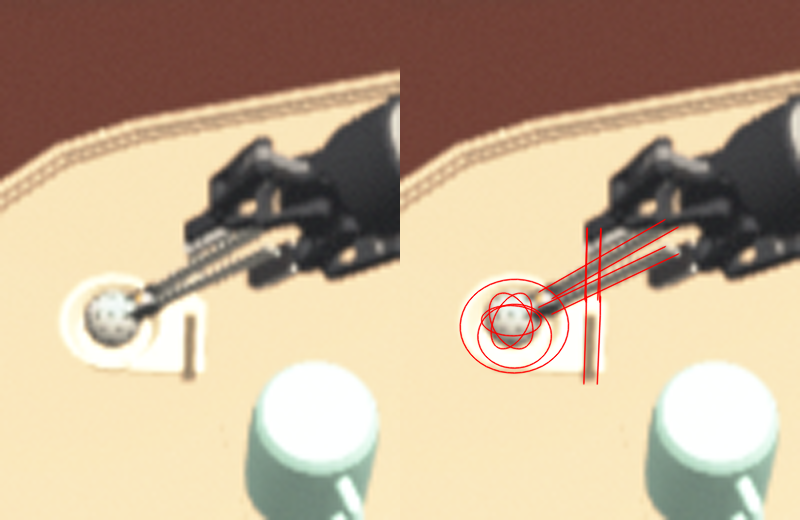

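Emit:
step_arm(
  motion=[
    [-0.003, 0, -0.005, 0, 0, 0, 100],
    [-0.003, 0, -0.005, 0, 0, 0, 130],
    [-0.003, 0, -0.005, 0, 0, 0, 160],
    [-0.003, 0, -0.005, 0, 0, 0, 185],
    [-0.003, 0, -0.005, 0, 0, 0, 205],
    [-0.003, 0, -0.005, 0, 0, 0, 220],
    [-0.003, 0, -0.005, 0, 0, 0, 240],
    [-0.003, 0, -0.005, 0, 0, 0, 255],
    [-0.003, 0, -0.005, 0, 0, 0, 255],
  ],
)

```text
time: 17.5
tool_pos: [0.5451, -0.076, 0.1037]
tool_rot: [-0.048, 0.12, 0.921, -0.368]
contact_force: [-0.6, -0.2, -0.8]
gripper_width: 0.125
```

```bash
python3 - <<'E'
from see import *
T=see("g3_",None,SR,cams=("scene","side","wrist"),h=(50,65),ctr=np.array([.54,-.08,.1]))
print("tcp in strainer",(np.linalg.inv(SR)@T)[:3,3])
E
```

```text
17.5 pos [ 0.5451 -0.076   0.1037] q [-0.0476  0.1204  0.9209 -0.3676] w 0.125 F [-0.6393 -0.2444 -0.8258] 
 J [ 0.06    0.2132  1.8016 -0.7186  1.454  -1.041 ]
tcp in strainer [-0.0651 -0.0007  0.0011]
```

View pics/g3_wrist.png

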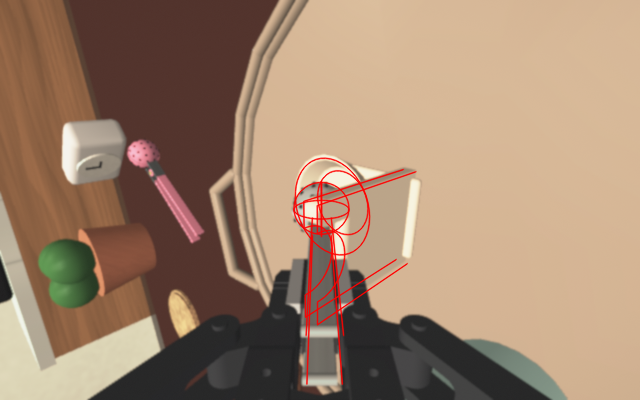

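View pics/g3_side.png

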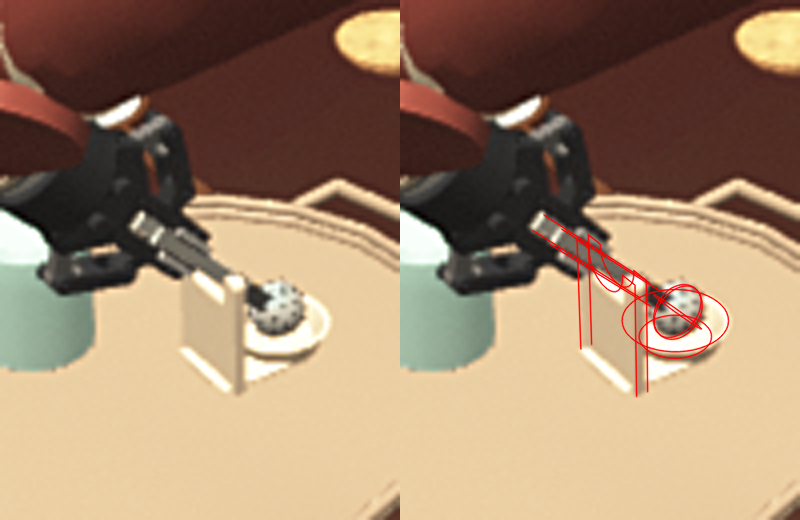

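The handle is gripped across both arms' 12 mm edges: opening 0.125, negligible force, ball shut. I'll lift it straight out.

Emit:
step_arm(
  motion=[
    [0, 0, 0.02, 0, 0, 0, 255],
    [0, 0, 0.06, 0, 0, 0, 255],
    [0, 0, 0.12, 0, 0, 0, 255],
    [0, 0, 0.2, 0, 0, 0, 255],
    [0, 0, 0.28, 0, 0, 0, 255],
    [0, 0, 0.32, 0, 0, 0, 255],
    [0, 0, 0.32, 0, 0, 0, 255],
  ],
)

```text
time: 18.35
tool_pos: [0.547, -0.076, 0.2691]
tool_rot: [-0.043, 0.122, 0.921, -0.367]
contact_force: [0.1, -0.8, -1.1]
gripper_width: 0.125
```

```bash
python3 - <<'E'
from see import *
Xn=np.linalg.inv(X2(.0655,0))
T=see("l2_",Xn,cams=("scene","side"),h=(50,65))
Tt=T.copy(); 
a=np.cross(T[:3,2],[0,0,-1]); an=np.arcsin(np.linalg.norm(a)); Rv=R.from_rotvec(a/np.linalg.norm(a)*an).as_matrix()
Tt[:3,:3]=Rv@T[:3,:3]; Tt[:3,3]=[mug[0],mug[1],.28]; print(cmd(T,Tt)); print(np.rad2deg(an))
E
```

```text
18.35 pos [ 0.547  -0.076   0.2691] q [-0.0433  0.1221  0.9211 -0.3671] w 0.125 F [ 0.0699 -0.8302 -1.0727] 
 J [ 0.06    0.0308  1.7006 -0.7168  1.6611 -1.2207]
[ 0.24    0.289   0.0219  0.4892 -0.1245 -0.    ]
43.38175591687781
```

View pics/l2_scene.png

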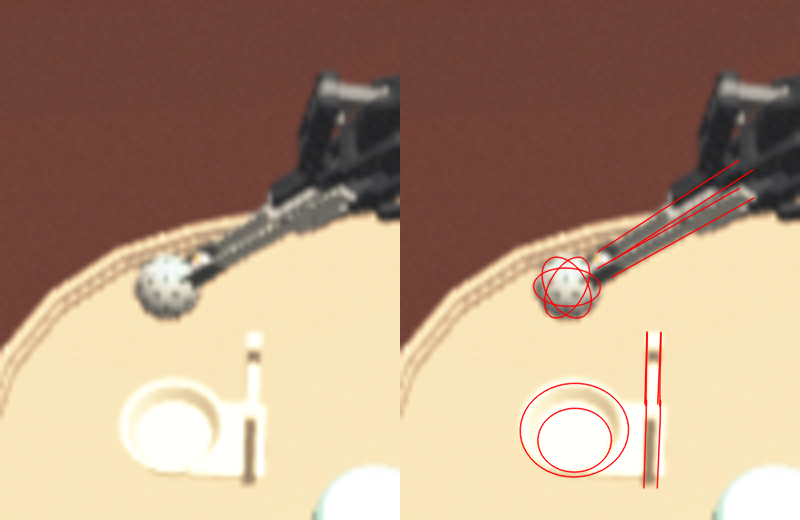

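View pics/l2_side.png

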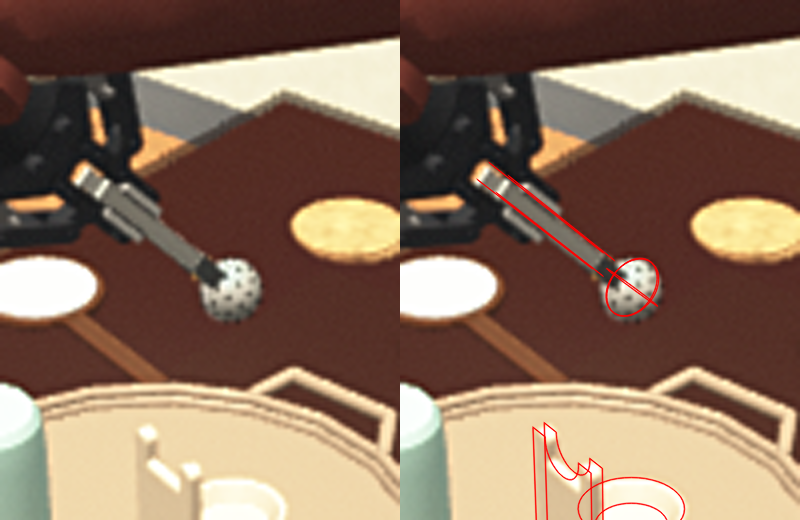

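Emit:
step_arm(
  motion=[
    [0.05, 0.06, 0.022, 0.09, -0.023, 0, 255],
    [0.1, 0.12, 0.022, 0.18, -0.046, 0, 255],
    [0.15, 0.18, 0.022, 0.28, -0.07, 0, 255],
    [0.2, 0.24, 0.022, 0.38, -0.095, 0, 255],
    [0.24, 0.289, 0.022, 0.489, -0.124, 0, 255],
    [0.24, 0.289, 0.022, 0.489, -0.124, 0, 255],
    [0.24, 0.289, 0.022, 0.489, -0.124, 0, 255],
    [0.24, 0.289, 0.022, 0.489, -0.124, 0, 255],
  ],
)

```text
time: 19.25
tool_pos: [0.6638, 0.068, 0.2725]
tool_rot: [-0.006, 0.128, 0.992, -0.002]
contact_force: [-0.4, 0.9, -1.1]
gripper_width: 0.119
```

```bash
python3 - <<'E'
from see import *
Xn=np.linalg.inv(X2(.0655,0))
T=see("m1_",Xn,cams=("scene","side","wrist"),h=(50,75),ctr=np.array([.667,.0685,.16]))
print(T[:3,2])
E
```

```text
19.25 pos [0.6638 0.068  0.2725] q [-0.0058  0.1284  0.9917 -0.0021] w 0.119 F [-0.4063  0.9327 -1.1185] 
 J [-0.0082  0.1384  1.4532 -0.0029  1.5619 -1.3214]
[-0.012  -0.0028 -0.9999]
```

View pics/m1_scene.png

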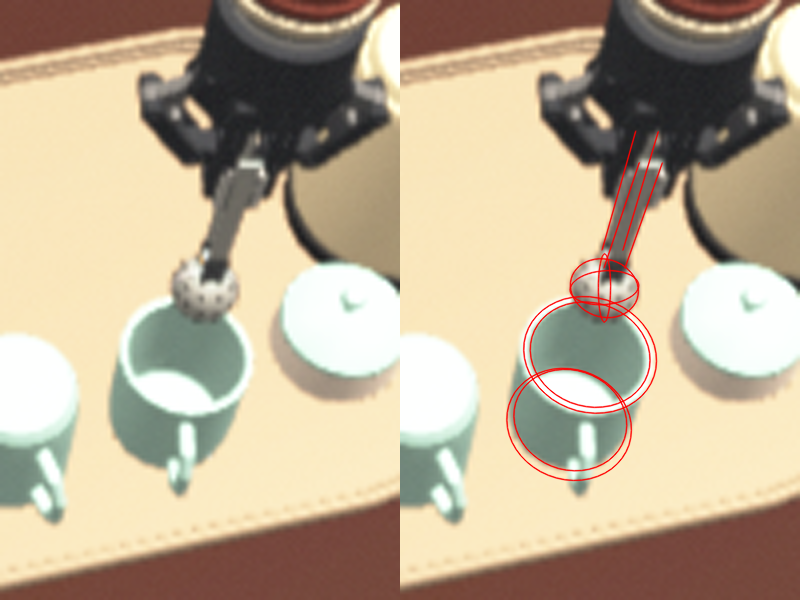

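View pics/m1_side.png

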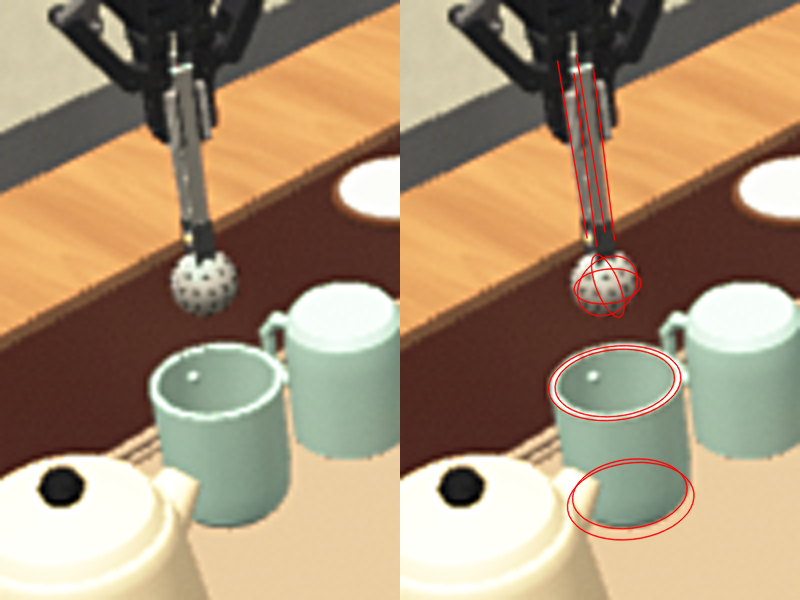

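View pics/m1_wrist.png

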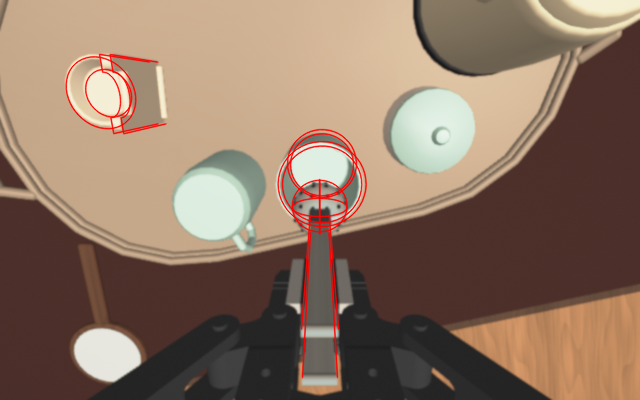

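The ball hangs centred over the mouth-up mug: rim at scene crop (185,357), ball at (205,288). The ball is shut. I'll lower it in two stages.

Emit:
step_arm(
  motion=[
    [0.003, 0, -0.03, 0, 0, 0, 255],
    [0.004, 0, -0.07, 0, 0, 0, 255],
    [0.004, 0, -0.11, 0, 0, 0, 255],
    [0.004, 0, -0.15, 0, 0, 0, 255],
    [0.004, 0, -0.19, 0, 0, 0, 255],
    [0.004, 0, -0.22, 0, 0, 0, 255],
    [0.004, 0, -0.24, 0, 0, 0, 255],
    [0.004, 0, -0.25, 0, 0, 0, 255],
    [0.004, 0, -0.25, 0, 0, 0, 255],
  ],
)

```text
time: 20.3
tool_pos: [0.6669, 0.0685, 0.1492]
tool_rot: [-0.004, 0.128, 0.992, -0.001]
contact_force: [-0.1, 1.1, -0.0]
gripper_width: 0.13
```

```bash
python3 - <<'E'
from see import *
Xn=np.linalg.inv(X2(.0655,0))
T=see("m2_",Xn,cams=("scene","side"),h=(50,75),ctr=np.array([.667,.0685,.12]))
print(T[:3,2], "tip z",(T@Xn@[.053,0,0,1])[:3])
E
```

```text
20.3 pos [0.6669 0.0685 0.1492] q [-0.0041  0.1282  0.9917 -0.0011] w 0.13 F [-0.0669  1.0872 -0.0179] 
 J [-0.008   0.2221  1.5666 -0.0012  1.3614 -1.3215]
[-0.0084 -0.0011 -1.    ] tip z [0.6659 0.0684 0.0307]
```

View pics/m2_scene.png

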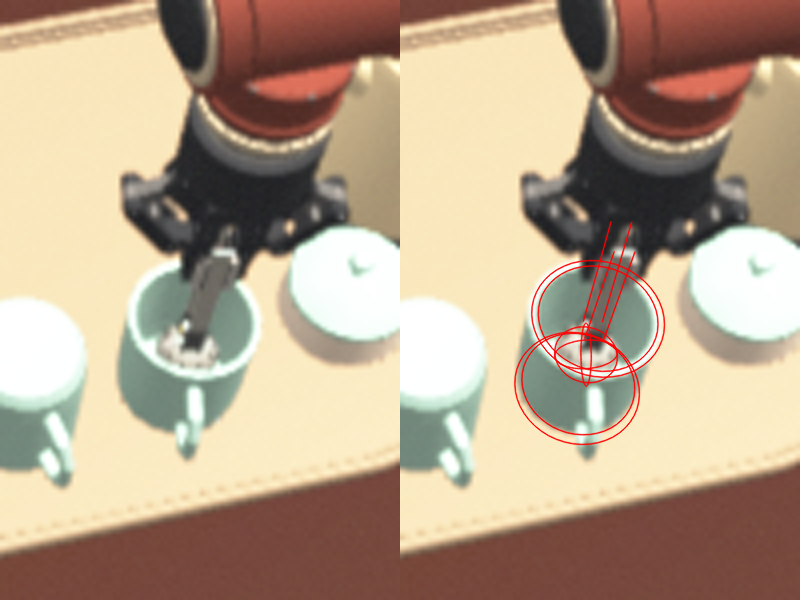

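View pics/m2_side.png

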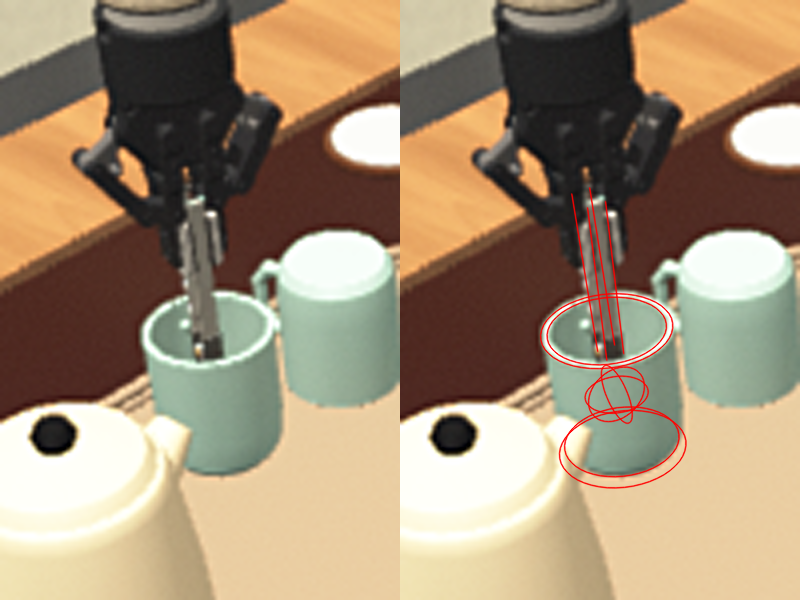

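Emit:
step_arm(
  motion=[
    [0, 0, -0.01, 0, 0, 0, 255],
    [0, 0, -0.02, 0, 0, 0, 255],
    [0, 0, -0.026, 0, 0, 0, 255],
    [0, 0, -0.03, 0, 0, 0, 255],
    [0, 0, -0.03, 0, 0, 0, 255],
  ],
)

```text
time: 20.9
tool_pos: [0.6669, 0.0685, 0.1342]
tool_rot: [-0.004, 0.128, 0.992, -0.001]
contact_force: [-0.1, -0.4, -1.2]
gripper_width: 0.124
```

Emit:
step_arm(
  motion=[
    [0, 0, -0.002, 0, 0, 0, 255],
    [0, 0, -0.004, 0, 0, 0, 255],
    [0, 0, -0.004, 0, 0, 0, 255],
  ],
)

```text
time: 21.2
tool_pos: [0.6672, 0.0685, 0.1328]
tool_rot: [-0.004, 0.128, 0.992, -0.001]
contact_force: [-0.0, 0.3, -0.7]
gripper_width: 0.124
```

Emit:
step_arm(
  motion=[
    [0, 0, -0.002, 0, 0, 0, 255],
    [0, 0, -0.003, 0, 0, 0, 255],
    [0, 0, -0.003, 0, 0, 0, 255],
  ],
)

```text
time: 21.5
tool_pos: [0.6671, 0.0685, 0.1312]
tool_rot: [-0.004, 0.128, 0.992, -0.001]
contact_force: [0.2, 0.3, -1.0]
gripper_width: 0.123
```

Emit:
step_arm(
  motion=[
    [0, 0, -0.001, 0, 0, 0, 255],
    [0, 0, -0.002, 0, 0, 0, 255],
    [0, 0, -0.002, 0, 0, 0, 255],
  ],
)

```text
time: 21.8
tool_pos: [0.6671, 0.0685, 0.1302]
tool_rot: [-0.004, 0.128, 0.992, -0.001]
contact_force: [-0.2, -1.0, -0.1]
gripper_width: 0.126
```

Emit:
step_arm(
  motion=[
    [0, 0, -0.001, 0, 0, 0, 255],
    [0, 0, -0.002, 0, 0, 0, 255],
    [0, 0, -0.002, 0, 0, 0, 255],
  ],
)

```text
time: 22.1
tool_pos: [0.6673, 0.0685, 0.1297]
tool_rot: [-0.003, 0.128, 0.992, -0.001]
contact_force: [0.9, 1.0, 0.7]
gripper_width: 0.125
```

Emit:
step_arm(
  motion=[
    [0, 0, -0.001, 0, 0, 0, 255],
    [0, 0, -0.002, 0, 0, 0, 255],
    [0, 0, -0.002, 0, 0, 0, 255],
  ],
)

```text
time: 22.4
tool_pos: [0.6677, 0.0685, 0.1295]
tool_rot: [-0.003, 0.128, 0.992, -0.001]
contact_force: [-0.7, -0.5, 5.9]
gripper_width: 0.128
```

Contact with the mug floor: the force rose from about -1 N to +6 N at TCP z 0.1295, against 0.130 predicted. I'll hold and verify briefly.

Emit:
step_arm(
  motion=[
    [0, 0, 0, 0, 0, 0, 255],
    [0, 0, 0, 0, 0, 0, 255],
  ],
)

```text
time: 22.6
tool_pos: [0.6676, 0.0685, 0.1295]
tool_rot: [-0.003, 0.128, 0.992, -0.001]
contact_force: [-0.8, -0.0, 5.7]
gripper_width: 0.122
```

```bash
python3 - <<'E'
from see import *
Xn=np.linalg.inv(X2(.0655,0))
T=see("m3_",None,cams=("scene","wrist"),h=(50,75),ctr=np.array([.667,.0685,.12]))
E
```

```text
22.6 pos [0.6676 0.0685 0.1295] q [-0.0031  0.1282  0.9917 -0.0009] w 0.122 F [-0.8441 -0.0438  5.7373] 
 J [-0.0081  0.2401  1.58   -0.0011  1.3278 -1.3215]
```

View pics/m3_scene.png

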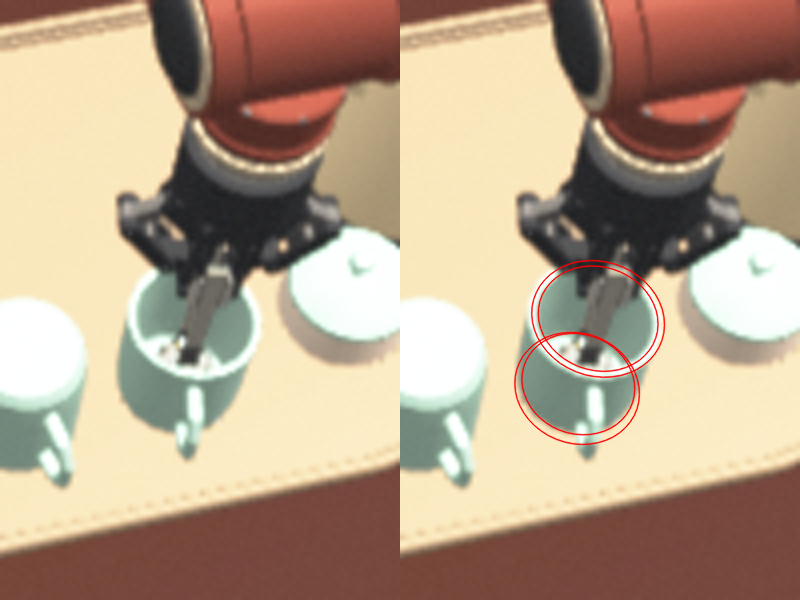

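View pics/m3_wrist.png

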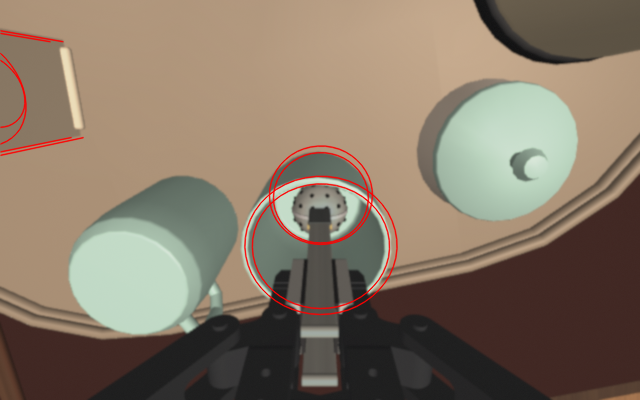

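Ball on the mug floor, shut, at wrist (320,208). I'll lift straight out.

Emit:
step_arm(
  motion=[
    [0, 0, 0.01, 0, 0, 0, 255],
    [0, 0, 0.04, 0, 0, 0, 255],
    [0, 0, 0.09, 0, 0, 0, 255],
    [0, 0, 0.15, 0, 0, 0, 255],
    [0, 0, 0.21, 0, 0, 0, 255],
    [0, 0, 0.27, 0, 0, 0, 255],
    [0, 0, 0.31, 0, 0, 0, 255],
    [0, 0, 0.31, 0, 0, 0, 255],
    [0, 0, 0.31, 0, 0, 0, 255],
  ],
)

```text
time: 23.6
tool_pos: [0.6672, 0.0685, 0.2834]
tool_rot: [-0.003, 0.128, 0.992, -0.001]
contact_force: [0.1, -0.4, -1.7]
gripper_width: 0.122
```

```bash
python3 - <<'E'
from see import *
Xn=np.linalg.inv(X2(.0655,0))
T=see("m4_",Xn,cams=("scene","side"),h=(50,75),ctr=np.array([.667,.0685,.16]))
G=mk(R.from_quat([.1204,.9209,-.3676,-.0476]).as_matrix(),[.5451,-.076,.1037+.16])
print(cmd(T,G))
E
```

```text
23.6 pos [0.6672 0.0685 0.2834] q [-0.0034  0.1282  0.9917 -0.0009] w 0.122 F [ 0.1144 -0.3887 -1.7033] 
 J [-0.0081  0.1386  1.435  -0.001   1.575  -1.3218]
[-0.2441 -0.289  -0.0395 -0.4889  0.1244 -0.0002]
```

View pics/m4_side.png

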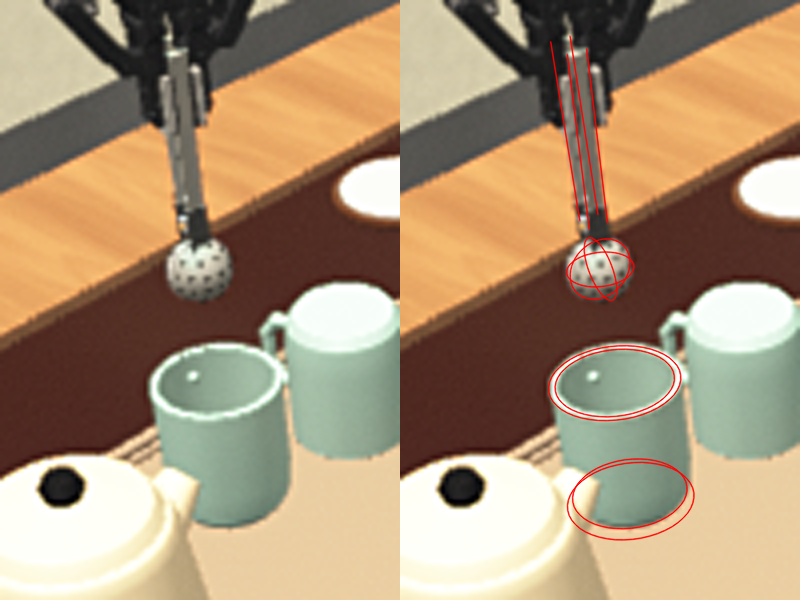

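View pics/m4_scene.png

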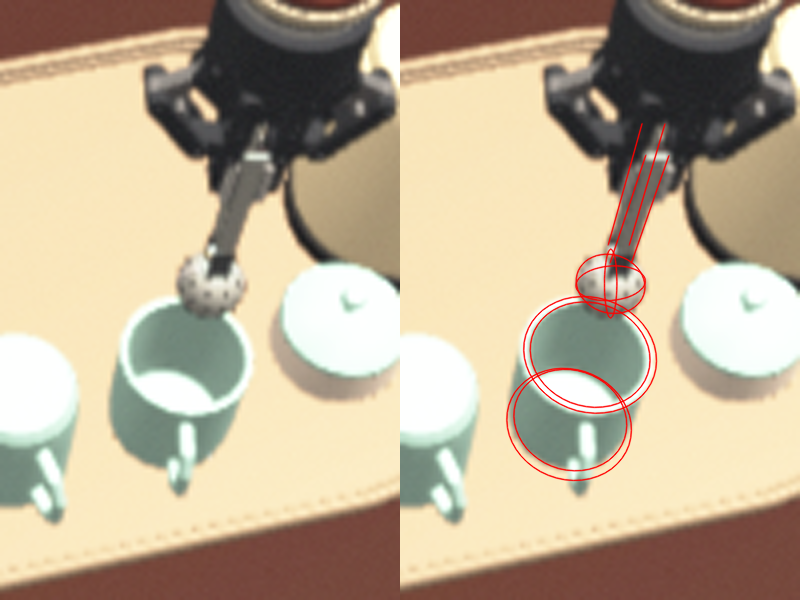

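The mug is unmoved and the ball is shut. Back to the hover above the rest.

Emit:
step_arm(
  motion=[
    [-0.04, -0.05, 0, -0.09, 0.023, 0, 255],
    [-0.09, -0.11, 0, -0.18, 0.046, 0, 255],
    [-0.14, -0.17, 0, -0.28, 0.07, 0, 255],
    [-0.19, -0.23, -0.02, -0.38, 0.095, 0, 255],
    [-0.244, -0.289, -0.039, -0.489, 0.124, 0, 255],
    [-0.244, -0.289, -0.039, -0.489, 0.124, 0, 255],
    [-0.244, -0.289, -0.039, -0.489, 0.124, 0, 255],
    [-0.244, -0.289, -0.039, -0.489, 0.124, 0, 255],
    [-0.244, -0.289, -0.039, -0.489, 0.124, 0, 255],
  ],
)

```text
time: 24.6
tool_pos: [0.5466, -0.0759, 0.2654]
tool_rot: [-0.046, 0.121, 0.921, -0.367]
contact_force: [-0.0, 0.9, -1.5]
gripper_width: 0.126
```

```bash
python3 - <<'E'
from see import *
Xn=np.linalg.inv(X2(.0655,0))
T=see("r1_",Xn,cams=("scene","side"),h=(50,65))
G=mk(R.from_quat([.1204,.9209,-.3676,-.0476]).as_matrix(),[.5451,-.076,.1037])
print(cmd(T,G))
E
```

```text
24.6 pos [ 0.5466 -0.0759  0.2654] q [-0.0461  0.1209  0.9212 -0.367 ] w 0.126 F [-0.0086  0.9151 -1.4543] 
 J [ 0.0598  0.0354  1.7023 -0.7156  1.6603 -1.2207]
[-0.003  -0.0002 -0.3234 -0.0006  0.0023 -0.0001]
```

View pics/r1_scene.png

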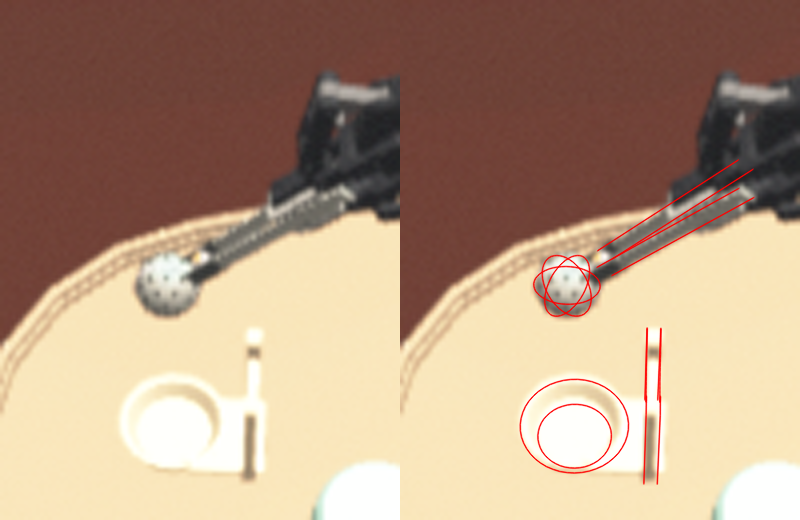

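View pics/r1_side.png

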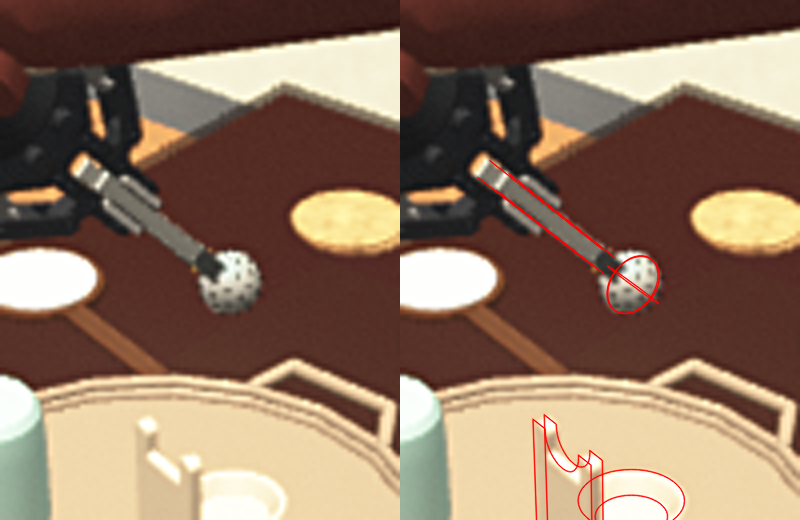

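Emit:
step_arm(
  motion=[
    [-0.001, 0, -0.05, 0, 0, 0, 255],
    [-0.002, 0, -0.11, 0, 0, 0, 255],
    [-0.003, 0, -0.17, 0, 0, 0, 255],
    [-0.003, 0, -0.23, 0, 0, 0, 255],
    [-0.003, 0, -0.27, 0, 0, 0, 255],
    [-0.003, 0, -0.295, 0, 0, 0, 255],
    [-0.003, 0, -0.31, 0, 0, 0, 255],
    [-0.003, 0, -0.31, 0, 0, 0, 255],
    [-0.003, 0, -0.31, 0, 0, 0, 255],
  ],
)

```text
time: 25.6
tool_pos: [0.5446, -0.076, 0.11]
tool_rot: [-0.047, 0.121, 0.921, -0.368]
contact_force: [0.3, 0.4, -0.6]
gripper_width: 0.126
```

Emit:
step_arm(
  motion=[
    [0, 0, -0.003, 0, 0, 0, 255],
    [0, 0, -0.006, 0, 0, 0, 255],
    [0, 0, -0.006, 0, 0, 0, 255],
  ],
)

```text
time: 25.9
tool_pos: [0.5438, -0.076, 0.1061]
tool_rot: [-0.047, 0.121, 0.921, -0.368]
contact_force: [-0.9, -0.6, -1.5]
gripper_width: 0.13
```

Emit:
step_arm(
  motion=[
    [0.001, 0, -0.002, 0, 0, 0, 255],
    [0.002, 0, -0.003, 0, 0, 0, 255],
    [0.002, 0, -0.003, 0, 0, 0, 255],
  ],
)

```text
time: 26.2
tool_pos: [0.5447, -0.076, 0.1042]
tool_rot: [-0.048, 0.12, 0.921, -0.368]
contact_force: [0.5, -0.5, -0.9]
gripper_width: 0.129
```

Emit:
step_arm(
  motion=[
    [0, 0, -0.001, 0, 0, 0, 255],
    [0, 0, -0.002, 0, 0, 0, 255],
    [0, 0, -0.002, 0, 0, 0, 255],
  ],
)

```text
time: 26.5
tool_pos: [0.5446, -0.076, 0.1032]
tool_rot: [-0.048, 0.12, 0.921, -0.368]
contact_force: [0.6, -0.6, -1.0]
gripper_width: 0.126
```

```bash
python3 - <<'E'
from see import *
T=see("r2_",None,SR,cams=("scene","side","wrist"),h=(50,65),ctr=np.array([.54,-.08,.1]))
E
```

```text
26.5 pos [ 0.5446 -0.076   0.1032] q [-0.0477  0.1203  0.9209 -0.3677] w 0.126 F [ 0.6328 -0.5962 -0.9861] 
 J [ 0.06    0.2129  1.8029 -0.7188  1.4532 -1.0402]
```

View pics/r2_side.png

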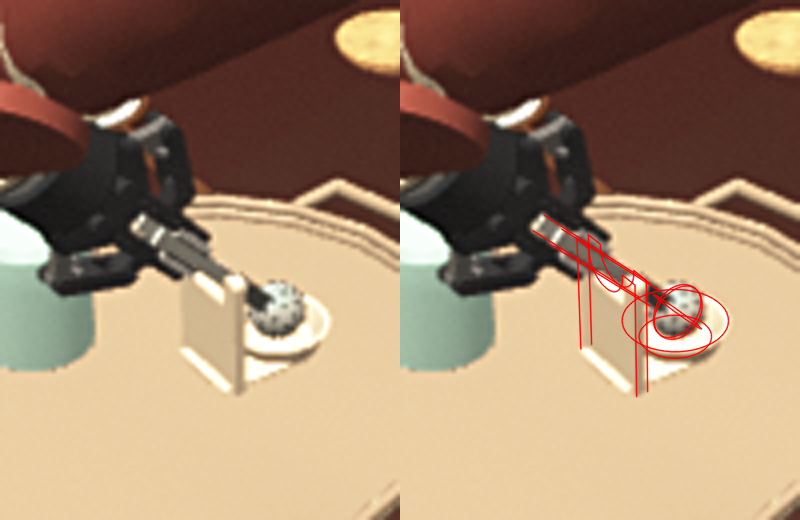

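View pics/r2_scene.png

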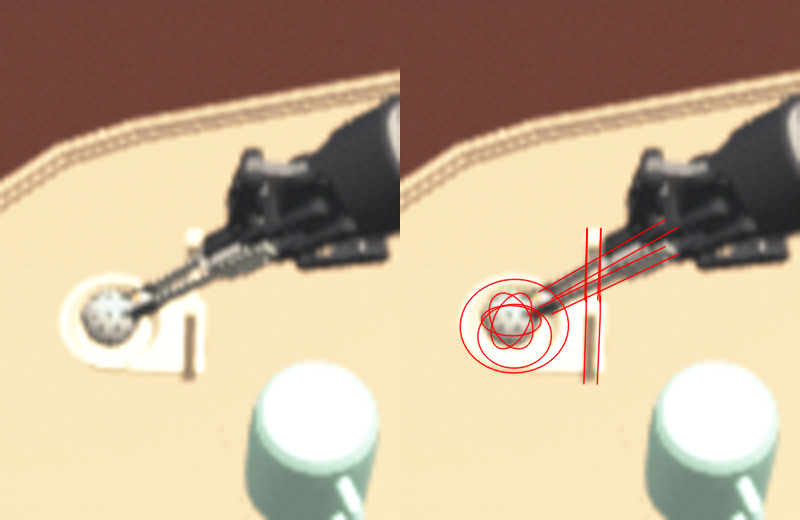

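Emit:
step_arm(
  motion=[
    [0, 0, -0.001, 0, 0, 0, 255],
    [0, 0, -0.002, 0, 0, 0, 255],
    [0, 0, -0.002, 0, 0, 0, 255],
  ],
)

```text
time: 26.95
tool_pos: [0.5449, -0.076, 0.1028]
tool_rot: [-0.047, 0.12, 0.921, -0.368]
contact_force: [-0.9, 1.8, 1.8]
gripper_width: 0.125
```

Emit:
step_arm(
  motion=[
    [0, 0, -0.001, 0, 0, 0, 255],
    [0, 0, -0.002, 0, 0, 0, 255],
    [0, 0, -0.002, 0, 0, 0, 255],
  ],
)

```text
time: 27.25
tool_pos: [0.5452, -0.0759, 0.1025]
tool_rot: [-0.047, 0.121, 0.921, -0.368]
contact_force: [-0.9, 2.9, 5.4]
gripper_width: 0.126
```

Gently seated at about 5 N. I'll ease off slightly, open, and back out along the handle.

Emit:
step_arm(
  motion=[
    [0, 0, 0.001, 0, 0, 0, 255],
    [0, 0, 0.001, 0, 0, 0, 215],
    [0, 0, 0.001, 0, 0, 0, 200],
    [0, 0, 0.001, 0, 0, 0, 170],
    [0, 0, 0.001, 0, 0, 0, 140],
    [0, 0, 0.001, 0, 0, 0, 110],
    [0, 0, 0.001, 0, 0, 0, 100],
    [0, 0, 0.001, 0, 0, 0, 100],
  ],
)

```text
time: 28.05
tool_pos: [0.5447, -0.076, 0.1018]
tool_rot: [-0.048, 0.12, 0.921, -0.368]
contact_force: [-0.9, -0.2, 0.7]
gripper_width: 0.608
```

```bash
python3 - <<'E'
from see import *
T=see("r3_",None,SR,cams=("scene","side","wrist"),h=(50,65),ctr=np.array([.54,-.08,.1]))
E
```

```text
28.05 pos [ 0.5447 -0.076   0.1018] q [-0.0476  0.1204  0.9209 -0.3677] w 0.608 F [-0.9161 -0.2057  0.7162] 
 J [ 0.06    0.2149  1.8032 -0.719   1.4513 -1.0385]
```

View pics/r3_side.png

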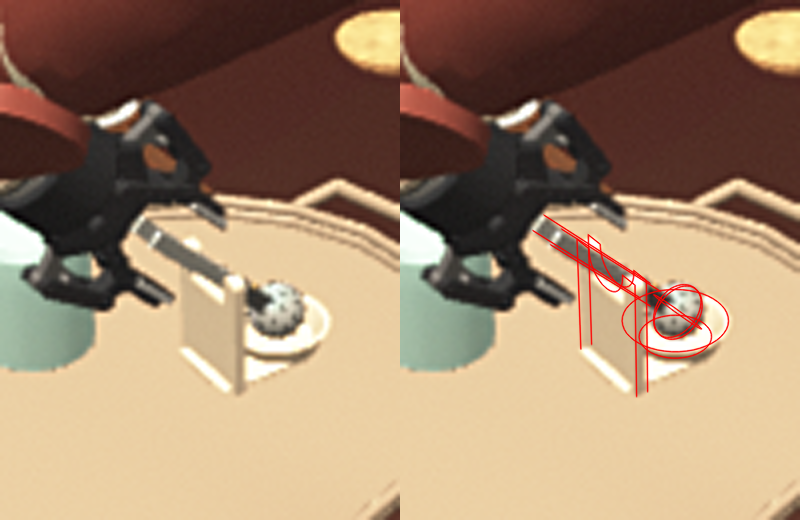

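View pics/r3_wrist.png

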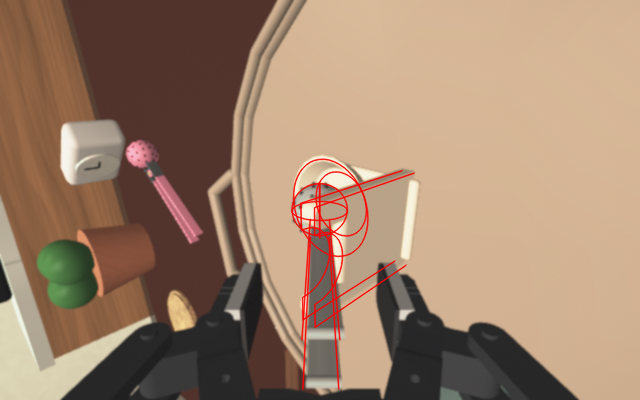

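Released, and the strainer leans freely, centred between the fingers (handle at column 322). Backing out along the handle.

Emit:
step_arm(
  motion=[
    [0.008, 0.028, 0.03, 0, 0, 0, 100],
    [0.017, 0.065, 0.07, 0, 0, 0, 100],
    [0.03, 0.11, 0.12, 0, 0, 0, 100],
    [0.044, 0.165, 0.18, 0, 0, 0, 100],
    [0.06, 0.22, 0.26, 0, 0, 0, 100],
    [0.06, 0.24, 0.34, 0, 0, 0, 100],
    [0.06, 0.24, 0.4, 0, 0, 0, 100],
    [0.06, 0.24, 0.4, 0, 0, 0, 100],
  ],
)

```text
time: 29.0
tool_pos: [0.5767, 0.0448, 0.3081]
tool_rot: [-0.043, 0.122, 0.921, -0.366]
contact_force: [0.6, 0.1, 0.9]
gripper_width: 0.606
```

Emit:
step_arm(
  motion=[
    [0, 0, 0, 0, 0, 0, 100],
    [0, 0, 0, 0, 0, 0, 100],
    [0, 0, 0, 0, 0, 0, 100],
  ],
)

```text
time: 29.3
tool_pos: [0.5739, 0.0436, 0.2997]
tool_rot: [-0.049, 0.12, 0.921, -0.368]
contact_force: [-0.5, 0.2, 0.3]
gripper_width: 0.602
```

```bash
python3 - <<'E'
from see import *
T=see("f_",None,SR,cams=("scene","side","wrist"),h=(50,65),ctr=np.array([.54,-.08,.1]))
for n in("scene","side"):
    save(np.load(f"f_{n}.npz")["im"],"full_"+n)
    im,K,M=cam(n)
    print(n,[(o,np.round(eyes.pinpoint(o,n)[0]["uv"],1)) for o in("mug","rest","mug_down","kettle","sugar_bowl") if eyes.pinpoint(o,n)])
E
```

```text
29.3 pos [0.5739 0.0436 0.2997] q [-0.0493  0.1199  0.9207 -0.3682] w 0.602 F [-0.4802  0.2179  0.3133] 
 J [ 0.241   0.1503  1.5229 -0.6754  1.8307 -1.1269]
scene [('mug', array([396.2, 268.3])), ('rest', array([305.5, 241.9])), ('mug_down', array([352.3, 277. ])), ('kettle', array([447.3, 218.2])), ('sugar_bowl', array([436.7, 253. ]))]
side [('mug', array([220.8, 213.3])), ('rest', array([306.7, 196.2])), ('kettle', array([187.3, 277.6]))]
```

View pics/f_scene.png

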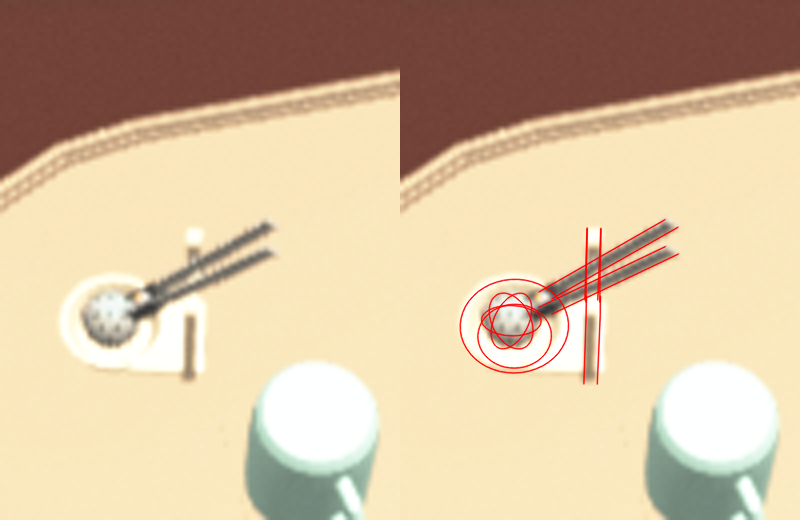

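View pics/f_side.png

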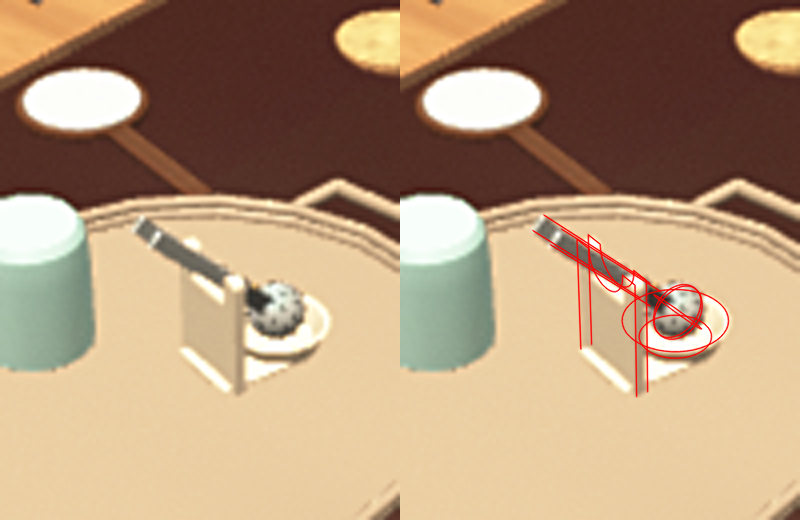

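View pics/full_scene.png

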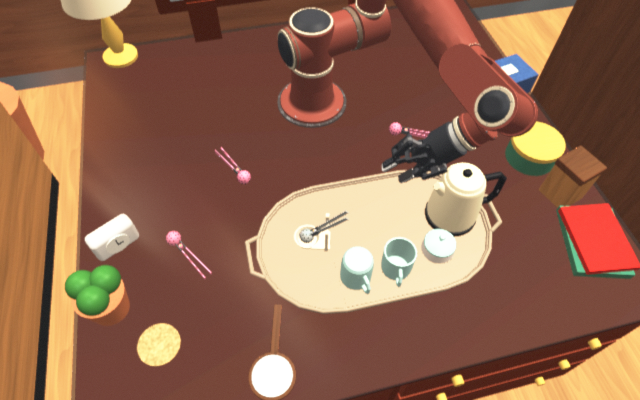

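The strainer stands in the rest with its ball in the dish, its handle in the notch, and the ball shut. Nothing else has moved and the gripper is clear, so I'm handing in.

```bash
python3 - <<'E'
from h import *
print(manip.job_done()); print(monitor.state()["time"])
E
```

```text
the job is handed in; nothing more can be done
None
the job is handed in; nothing more can be done
```

The strainer was dipped to the mug floor and now stands in the spoon rest. I handed the job in at about 29 s of the 66 s allowed.

**What I did:**
- I picked the steel strainer up by its clip and leaned it in the spoon rest.
- There I regripped it near the tail, across both arms' 12 mm edges, so the arms were never squeezed together.
- I lowered the ball into the mouth-up mug until it touched the bottom. The force rose to about 6 N at TCP z 129.5 mm, against about 130 mm predicted.
- I lifted it out, set it back in the rest with about 5 N of contact, let go and backed out along the handle.

The task only asked for the rest at the end, but I also used it once before the dip, because the handle cannot be gripped that way while the strainer lies flat.

**Last checks:**
- The scene and side views show the ball in the dish, shut, and the handle lying in the notch.
- The mug and rest stand upright where they were, and I saw no change in the kettle, sugar bowl or upturned mug.
- The networks' final positions match the first ones to within a few pixels, about their own scatter. In the side view they did not report the upturned mug or the sugar bowl, so I checked those two in the scene view only.
- The gripper ended well clear, reading no contact force.
- No check failed. The cameras disagreed by 1–3 mm on the strainer and mug positions, and the ball's opening was judged only from the pictures.

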